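# Load the bottle chiller, set its slotted selectors and lock it

### The job

Get the bottle chiller going: first stand every brown beer bottle upright in a slot of its own in the red crate, lowering each gently rather than dropping it. Then, with the flat screwdriver and not with the fingers, turn each of the two slotted orange selectors on the control box clockwise, a quarter turn, all the way to its stop, and put the screwdriver back upright in its stand. Last, push the black captive knob fully in and, once it is in, turn it clockwise a quarter turn to its stop to lock it; leave the green bottle, the opener and the wooden box where they are.

Things in the scene. Friction and masses are not known exactly. Their poses are not given: they have to be found in the camera images.
- bottle1: brown glass beer bottle with paper label and crown cap, full, 0.5 kg, 178 mm tall, standing on the table; it may be absent. Body 62 mm in diameter up to 105 mm, shoulder to 130 mm, then a neck 26 mm in diameter up to 172 mm, cap 29 mm in diameter on top. Origin: centre of the underside, z up along the bottle
- bottle2: brown glass beer bottle with paper label and crown cap, full, 0.5 kg, 178 mm tall, standing on the table; it may be absent. Body 62 mm in diameter up to 105 mm, shoulder to 130 mm, then a neck 26 mm in diameter up to 172 mm, cap 29 mm in diameter on top. Origin: centre of the underside, z up along the bottle
- bottle3: brown glass beer bottle with paper label and crown cap, full, 0.5 kg, 178 mm tall, standing on the table; it may be absent. Body 62 mm in diameter up to 105 mm, shoulder to 130 mm, then a neck 26 mm in diameter up to 172 mm, cap 29 mm in diameter on top. Origin: centre of the underside, z up along the bottle
- crate: open red plastic crate, fixed on an aluminium plate 215 x 215 x 12 mm. Crate 190 x 190 mm, walls and the one divider each way 6 mm thick: four square slots 86 mm wide centred at x = +-46 mm, y = +-46 mm in its frame. The rim is 97 mm above the table, the dividers no higher. Origin: centre of the plate's underside, on the table; x and y along the sides
- crate_floor (a point): centre of the crate's inner floor on which bottles stand, 18 mm above the table; axes as the crate's
- panel: white control box of the chiller, fixed on the table, 250 (x) x 120 (y) x 60 mm high. Origin: centre of its underside. In a row on its top, all at y = 0 with vertical axes: slotted selector A at x = -80 mm, slotted selector B at x = -10 mm, the captive lock knob at x = +70 mm
- slot_a (a point): middle of the floor of selector A's slot, on its axis, 67 mm above the table; x along the slot, z up; turns with the selector. The selector is an orange disc about 57 mm across on a black foot, its top 77 mm above the table; the straight slot, 6.5 mm wide and 10 mm deep, runs right across it, open at both ends
- slot_b (a point): middle of the floor of selector B's slot, on its axis, 67 mm above the table; x along the slot, z up; turns with the selector. The selector is an orange disc about 57 mm across on a black foot, its top 77 mm above the table; the straight slot, 6.5 mm wide and 10 mm deep, runs right across it, open at both ends
- selector_a (a joint): angle of slotted selector A in rad, grows clockwise seen from above: 0 = standby (slot along the control box's x axis), 1.57 = chill, at its stop (slot across, at the blue marks). It starts between 0 and 0.2, stays where it is left and takes about 0.06 N m to turn
- selector_b (a joint): angle of slotted selector B in rad, grows clockwise seen from above: 0 = standby (slot along the control box's x axis), 1.57 = chill, at its stop (slot across, at the blue marks). It starts between 0 and 0.2, stays where it is left and takes about 0.06 N m to turn
- stand: wooden screwdriver stand, fixed, 85 x 85 x 66 mm high, with a square hole 24 x 24 mm right through its middle, sides along its x and y axes. Origin: centre of its underside
- stand_mouth (a point): centre of the hole's mouth on the stand's top, 66 mm above the table; the screwdriver's guard rests on it, its blade edge then 4 mm above the table
- driver: flat screwdriver, 150 mm, 0.14 kg, upright in its stand, handle up. Origin: middle of the blade's lower edge; z up to the handle, x along the blade's width. Blade 16 (x) x 3 (y) mm, 20 mm high; round shaft, 10 mm in diameter, to 62 mm; square black guard 42 x 42 mm from 62 to 68 mm; square yellow handle 26 x 26 mm, faces along x and y, from 68 to 150 mm
- knob_top (a point): middle of the top of the black captive lock knob, on its axis; x runs along the knob's bar, z up. The bar is 56 mm long (x), 18 mm wide (y), 26 mm high. Before it is pushed in its top is 40 mm above the control box's top (100 mm above the table), pushed in 30 mm
- lock_push (a joint): how far the lock knob is pushed down into the box, in m: 0 = out, 0.010 = fully in. Takes about 5 N and stays where it is left
- lock_turn (a joint): turn of the lock knob in rad, grows clockwise seen from above: 0 = open (bar along the control box's x axis), 1.57 = locked, at its stop. It starts between 0 and 0.15, takes about 0.06 N m and stays where it is left. It must be pushed in before it is turned
- pet: bystander: green PET bottle, 68 mm in diameter, 210 mm tall, loose; origin at the centre of its underside
- opener: bystander: flat stainless bottle opener, 150 x 32 x 8 mm lying flat, head 42 mm across, loose; origin at the middle of its underside, x along it
- box: bystander: wooden box 170 x 110 x 50 mm with its sliding lid pulled halfway back (the lid sticks out about 75 mm to the box's +x), loose, 0.9 kg; origin at the centre of its underside
There are look-alikes about, which are no part of the job. What is shaped like the driver but pink, purple or turquoise is not meant.

How it is judged:
By the outcome, as a careful person would: the job done as asked, in the order asked, and still so for the second after the job is handed in, with the robot touching nothing.
Of bottle1, bottle2, bottle3 only 2 to 3 are there at a start; the rules pass over those that are not, and their reading is None.
At some moment in a run one of bottle1, bottle2, bottle3 may be knocked a few centimetres aside while the robot is not near it.
It also fails if it takes over 192 s, if anything falls off the work surface, if the arm or the gripper's body presses on something with over 40 N, if the wrist force passes 120 N, or if a joint passes its speed limit or range.

### The arm

A 6-joint arm with a two-finger parallel gripper is mounted at the origin on the work surface. World frame = base frame: x ahead of the robot, y to its left, z up, the work surface at z = 0. Lengths are in m, angles in degrees, forces in N, time in s.
With the tool pointing down it reaches from about 0.25 to 0.725 m from the base axis. Payload 9.7 kg.
Tool frame: the origin (TCP) lies at the very end of the fingers, on their centre line; the grasp point (between the pads) lies 19 mm behind it; z points along the fingers, y is the line along which they close (so a half turn about z gives the same grasp; the last joint's range is limited). The gripper opens to 85 mm and grips with 20 to 120 N. Pads are 22 mm wide; open, the fingers measure 114 mm over their backs; the gripper's body (76 mm by 85 mm) begins 54 mm behind the grasp point. The pads swing forward as they close: fully open they stand 13 mm farther back than shut.
Start: joints at [69.901, 4.979, 10.078, 95.1, 0, 90], TCP at [0.189, 0.517, 0.231] pointing down, gripper open.
Joint ranges: [-179.16, 179.16], [-48.56, 103.87], [-65.8, 70.77], [-126.05, 130.52], [-82.76, 87.17], [-180, 180]. Speed limits (degrees/s): [127.2, 127.2, 147.25, 180, 180, 180].

### API

Orientations are given as [roll, pitch, yaw] about the fixed x, y, z axes, in that order (R = Rz(yaw) Ry(pitch) Rx(roll)).
In Python, from workcell import bot, viewer, finder gives the robot as it stands. The module is installed in compiled form; this text tells all that it offers.
- The arm moves only by the shell command python3 -m inch 'ROWS' [FORCE]. ROWS is JSON, a list that holds one entry, the list of rows, each a list of 7 numbers: the opening in per cent of the stroke, from 0 (shut) to 100 (fully open), then the shift along the tool's x, y, z in mm, then the turn, a rotation vector about the tool's x, y, z in degrees. In form: [[[grip, tx, ty, tz, ax, ay, az], ...]]. A call has 1 to 8 rows; each row shifts and turns the commanded pose from where the row before left it, along the tool's axes as they then stand; what a row does not reach is not made up. A row lasts 1/8 s, in which the tool goes at most 62.5 mm and 10.7 degrees, less where a joint would pass 70% of its speed; a pose out of reach is approached as far as the arm can. A call with a gripper value outside its range is refused whole. The fingers move at their own pace and stop on an object; FORCE is the grip in N (left out, the last holds). Time passes only in rows, so rows that do not move let the fingers close. It gives the time, the measured TCP pose, the force, the opening and the grip force at its end, in the units of the state.
- bot.get_obs(): the state, without advancing time (a new reading comes with each control period).
- viewer.camera(name): name is "scene" or "top" or "wrist"; returns a dict with "pixels" (480x640x3 uint8, red, green, blue), "vfov" (degrees; the focal length in pixels is half the picture's height over the tangent of half this angle, whatever the lens; pixels are square), "cx", "cy" (the principal point, pixels), "R" (3x3) and "t" (3): a world point X has camera coordinates R X + t. Camera axes: x right, y down, z forward; pixel columns grow to the right and rows downward; lengths in m; the calibration is good to about 2 mm. A picture is of the moment at which its call begins. There is no depth.
- bot.job_done(): hands the job in; it is judged then, once.
Trained networks look in the newest picture that a camera, given by its name, has taken for a name from the list of things; names that differ only in an ending like _2 or _b are one class to them, and where a whole thing is asked for, a point or a joint stands for the part that bears it (a point fixed in the world has none). Each returns a list of dicts, best first, with "conf" (0 to 1); they miss things now and then, are a little off and sometimes report something else, mostly with a low value. They report only what shows in the picture. A call takes as long as a camera call. They do not tell look-alikes from the thing itself.
- finder.outline_of(camera, thing): "pixels" (480x640 bool, what is visible of it) and "extent" ([centre column, centre row, width, height] in pixels, round what is visible of it).
- finder.mark_of(camera, thing): "position" ([column, row] in pixels: a listed point, or the origin of a listed thing).
The state is a dict: "time": time; "q": joint angles; "qd": joint speeds; "joint_efforts": joint torques, N m; "ee_pos": TCP position; "tcp_rot": TCP orientation; "wrist_force": force on the tool from outside, world axes, zero at the start; "torque": the same for the moment, N m; "opening": finger opening in m; "grasp_force": force on a finger pad.
Only numpy, scipy, OpenCV 4.12 (cv2) and the standard library are available. Lean on these libraries where they do the work, as an engineer would, in place of code of your own. Each camera call takes 0.05 s, during which the arm holds its last target. There are 200 camera calls.

## Working session

There is one attempt and no reset: what is moved stays moved. The work goes in short steps, Python scripts to look and compute and a shell command to move; the robot and the scene stay as the last step left them, time stands still between calls to the robot, and variables do not carry over. Pictures are saved under pics/ and viewed, at most 14 in all, crops included, and the job is handed in when it is done.

```bash
mkdir -p pics; ls
cat > h.py <<'E'
import numpy as np, cv2
from workcell import bot, viewer, finder
def cam(n):
    c=viewer.camera(n); c['f']=240/np.tan(np.radians(c['vfov'])/2); c['R']=np.array(c['R']);c['t']=np.array(c['t']); return c
def save(c,name,crop=None,s=1):
    im=c['pixels'][:,:,::-1]
    if crop: x0,y0,x1,y1=crop; im=im[y0:y1,x0:x1]
    if s!=1: im=cv2.resize(im,None,fx=s,fy=s,interpolation=cv2.INTER_CUBIC)
    cv2.imwrite('pics/'+name,im)
def at(c,uv,z):
    d=c['R'].T@np.array([(uv[0]-c['cx'])/c['f'],(uv[1]-c['cy'])/c['f'],1.]); o=-c['R'].T@c['t']
    return o+d*(z-o[2])/d[2]
def proj(c,X):
    p=c['R']@np.array(X)+c['t']; return np.array([c['cx']+c['f']*p[0]/p[2],c['cy']+c['f']*p[1]/p[2]])
E
python3 - <<'E'
from h import *
np.set_printoptions(precision=3,suppress=True)
s=bot.get_obs(); print({k:np.round(v,3) for k,v in s.items()})
ims=[]
for n in ['scene','top']:
    c=cam(n); save(c,n+'0.png',s=1.25); print(n,c['vfov'],c['cx'],c['cy'],-c['R'].T@c['t'])
    for th,z in [('bottle1',0),('crate_floor',.018),('crate',0),('panel',0),('slot_a',.067),('stand_mouth',.066),('driver',.004),('knob_top',.1),('pet',0),('opener',0),('box',0)]:
        for r in finder.mark_of(n,th): print(n,th,round(r['conf'],2),np.round(r['position']),at(c,r['position'],z))
E
```

```text
pics
{'time': np.float64(0.0), 'q': array([69.902,  5.01 , 10.035, 95.1  ,  0.   , 90.001]), 'qd': array([-0.063,  0.097,  0.038, -0.029, -0.031,  0.004]), 'joint_efforts': array([ -0.001, -52.04 ,  46.48 ,   0.016,  -0.   ,  -0.   ]), 'ee_pos': array([0.189, 0.516, 0.231]), 'tcp_rot': array([-179.925,   -0.   ,  159.9  ]), 'wrist_force': array([ 0.221, -0.222, -0.312]), 'torque': array([-0.008, -0.03 , -0.022]), 'grasp_force': np.float64(0.0), 'opening': np.float64(0.086)}
scene 44.29146890272663 320.8128306894203 240.99856053982708 [1.367 0.129 0.807]
scene bottle1 0.97 [223. 230.] [ 0.438 -0.351  0.   ]
scene bottle1 0.74 [293. 239.] [ 0.425 -0.193  0.   ]
scene bottle1 0.6 [195. 265.] [ 0.562 -0.36   0.   ]
scene crate_floor 0.92 [479. 295.] [0.512 0.206 0.018]
scene crate 0.8 [476. 305.] [0.522 0.205 0.   ]
scene crate 0.61 [218. 342.] [ 0.741 -0.234  0.   ]
scene crate 0.23 [336. 285.] [ 0.541 -0.066  0.   ]
scene panel 0.6 [334. 300.] [ 0.581 -0.06   0.   ]
scene slot_a 0.9 [339. 266.] [ 0.558 -0.059  0.067]
scene slot_a 0.79 [343. 245.] [ 0.495 -0.067  0.067]
scene stand_mout
[... 704 characters left out ...]
floor 0.34 [362. 276.] [ 0.42  -0.193  0.018]
top crate_floor 0.31 [428. 214.] [ 0.562 -0.352  0.018]
top crate 0.91 [197. 236.] [0.522 0.196 0.   ]
top panel 0.98 [304. 212.] [ 0.575 -0.06   0.   ]
top slot_a 0.8 [301. 214.] [ 0.561 -0.056  0.067]
top slot_a 0.67 [303. 243.] [ 0.495 -0.06   0.067]
top stand_mouth 0.73 [379. 215.] [ 0.554 -0.231  0.066]
top driver 0.83 [473. 238.] [ 0.505 -0.459  0.004]
top driver 0.71 [480. 190.] [ 0.621 -0.482  0.004]
top driver 0.7 [374. 216.] [ 0.561 -0.228  0.004]
top driver 0.69 [394. 321.] [ 0.314 -0.267  0.004]
top knob_top 0.8 [292. 172.] [ 0.649 -0.04   0.1  ]
top pet 0.73 [168. 147.] [0.74 0.27 0.  ]
top opener 0.81 [276. 299.] [0.369 0.008 0.   ]
```

View pics/scene0.png

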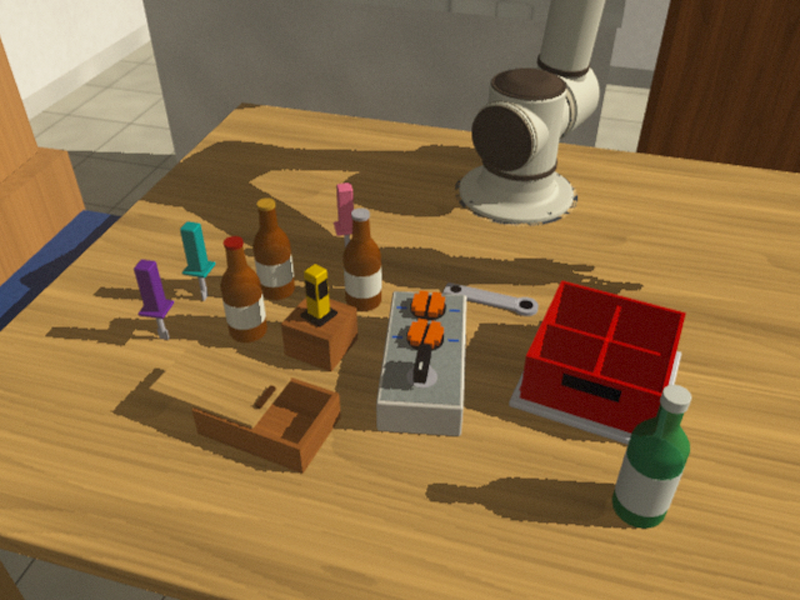

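View pics/top0.png

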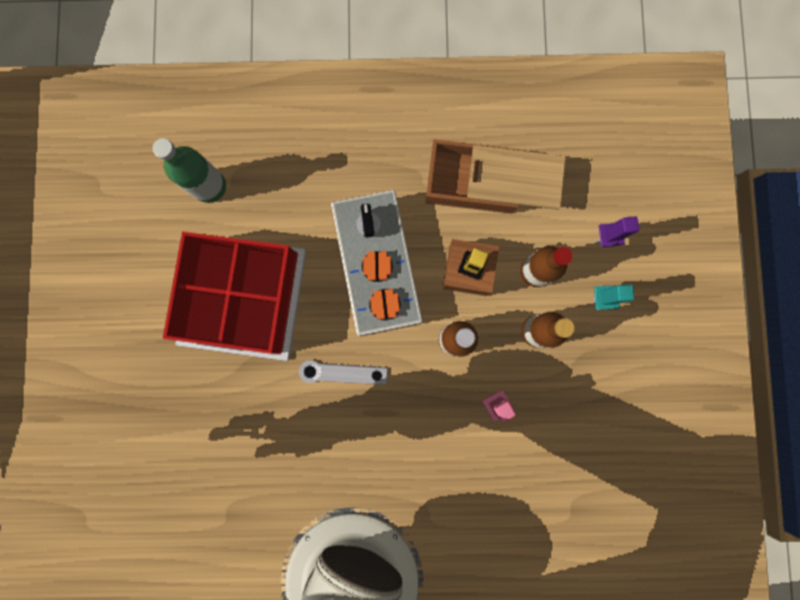

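The scene shows three brown bottles: silver cap at (363,225), gold at (267,205) and red at (234,243). The yellow driver stands in the wooden stand at (317,290). The panel runs A, B, knob away from the robot, and the crate is at (605,332). The pink (345,205), turquoise (193,235) and purple (148,275) drivers are decoys; only the yellow one fits the description. I'll start moving now.

```bash
python3 -m inch '[[[100,0,0,0,0,0,10],[100,0,0,0,0,0,10],[100,0,0,0,0,0,10],[100,0,0,0,0,0,10],[100,0,0,0,0,0,10],[100,0,0,0,0,0,10],[100,0,0,0,0,0,9.9]]]' 40
python3 -m inch '[[[100,-50,20,0,0,0,0],[100,-59,20,0,0,0,0],[100,-59,20,0,0,0,0],[100,-59,20,0,0,0,0],[100,-59,20,0,0,0,0],[100,-59,20,0,0,0,0]]]'
python3 -m inch '[[[100,-59,20,0,0,0,0],[100,-59,20,0,0,0,0],[100,-59,20,0,0,0,0],[100,-59,20,0,0,0,0],[100,-40,20,0,0,0,0],[100,-15,0,0,0,0,0]]]'
python3 - <<'E'
from h import *
np.set_printoptions(precision=3,suppress=True)
T=cam('top')
print('cross',at(T,(183.2,233.6),.097))
c=cam('wrist'); save(c,'w1.png'); o=bot.get_obs(); print(o['ee_pos'],o['tcp_rot'],o['time'],-c['R'].T@c['t'],c['R'][2])
for n in ['bottle1','stand_mouth','driver','slot_a']:
  for r in finder.mark_of('wrist',n): print(n,round(r['conf'],2),np.round(r['position']),at(c,r['position'],{'bottle1':0,'stand_mouth':.066,'driver':.004,'slot_a':.067}[n]))
for n in ['top','scene']:
  C=cam(n)
  for r in finder.mark_of(n,'bottle1'): print(n,round(r['conf'],2),at(C,r['position'],0))
E
```

```text
time: 2.08
ee_pos: [0.189, 0.5165, 0.2313]
tcp_rot: [180.0, 0.0, 89.7]
wrist_force: [0.0, -0.1, -0.2]
opening: 0.0854
grasp_force: 0.0
time: 2.82
ee_pos: [0.3092, 0.1698, 0.2315]
tcp_rot: [179.9, -0.0, 90.0]
wrist_force: [0.7, 0.5, 0.2]
opening: 0.0854
grasp_force: 0.0
time: 3.58
ee_pos: [0.4094, -0.1215, 0.2307]
tcp_rot: [-179.9, -0.0, 89.8]
wrist_force: [0.2, 0.6, -0.5]
opening: 0.0858
grasp_force: 0.0
cross [0.518 0.198 0.097]
[ 0.409 -0.12   0.231] [-179.951   -0.013   89.885] 3.675 [ 0.409 -0.038  0.373] [-0.002 -0.321 -0.947]
bottle1 0.98 [348. 376.] [ 0.449 -0.35   0.   ]
bottle1 0.68 [338. 268.] [ 0.433 -0.199  0.   ]
bottle1 0.64 [433. 378.] [ 0.558 -0.353  0.   ]
driver 0.65 [231. 318.] [ 0.306 -0.262  0.004]
driver 0.63 [452. 290.] [ 0.565 -0.225  0.004]
driver 0.58 [485. 467.] [ 0.646 -0.504  0.004]
slot_a 0.95 [420. 159.] [ 0.497 -0.069  0.067]
slot_a 0.58 [499. 140.] [ 0.562 -0.054  0.067]
top 0.77 [ 0.44  -0.349  0.   ]
top 0.62 [ 0.555 -0.351  0.   ]
scene 0.78 [ 0.439 -0.354  0.   ]
scene 0.76 [ 0.433 -0.192  0.   ]
scene 0.76 [ 0.56  -0.359  0.   ]
scene 0.49 [ 0.492 -0.067 -0.   ]
```

View pics/w1.png

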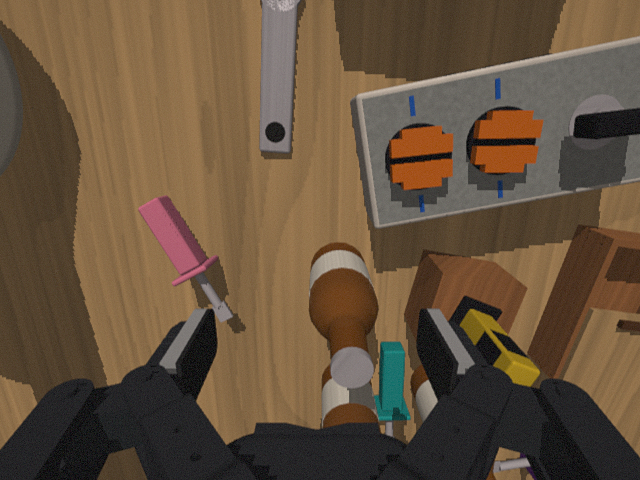

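The wrist view shows the silver-capped bottle at (342,300), between the fingers, and the slots of A and B at (420,157) and (506,141). Next I grasp it and fit the crate pose in the same step.

```bash
python3 -m inch '[[[100,-40,12,0,0,0,0],[100,-33,11,0,0,0,0],[100,0,0,35,0,0,0],[100,0,0,35,0,0,0],[100,0,0,24,0,0,0],[100,0,0,0,0,0,0]]]' 60
python3 -m inch '[[[0,0,0,0,0,0,0],[0,0,0,0,0,0,0],[0,0,0,0,0,0,0],[0,0,0,0,0,0,0],[0,0,0,0,0,0,0],[0,0,0,0,0,0,0]]]'
cat >> h.py <<'E'
from scipy.optimize import minimize
def fit(masks,corners,x0):
    """pose (x,y,yaw deg) of box whose corner list (local, Nx3) hull matches masks [(cam,mask)]"""
    def cost(p):
        a=np.radians(p[2]); X=corners@np.array([[np.cos(a),np.sin(a),0],[-np.sin(a),np.cos(a),0],[0,0,1]])+[p[0]/1e3,p[1]/1e3,0]
        e=0
        for c,m in masks:
            uv=np.array([proj(c,q) for q in X]); h=cv2.convexHull((uv*16).round().astype(np.int32))
            r=np.zeros(m.shape,np.uint8); cv2.fillConvexPoly(r,h,255,cv2.LINE_AA,4)
            e+=np.abs(r/255.-m).sum()/m.sum()
        return e
    return min((minimize(cost,x0,method='Nelder-Mead',options=dict(initial_simplex=np.array(x0)+np.array([[0,0,0],[s,0,0],[0,s,0],[0,0,s]]),xatol=.05,fatol=1e-5)) for s in (8,-8,4)),key=lambda r:r.fun)
def box(lx,ly,z0,z1): return np.array([[i*lx/2,j*ly/2,z] for i in(-1,1) for j in(-1,1) for z in(z0,z1)])
E
python3 - <<'E'
from h import *
ms=[]
for n in ['top','scene']:
    c=cam(n); h=cv2.cvtColor(c['pixels'],cv2.COLOR_RGB2HSV); m=((h[...,0]<4)|(h[...,0]>176))&(h[...,1]>180)&(h[...,2]>50)
    k,l,s,_=cv2.connectedComponentsWithStats(cv2.morphologyEx(m.astype(np.uint8),cv2.MORPH_CLOSE,np.ones((9,9)))); i=1+s[1:,4].argmax(); ms.append((c,(l==i).astype(float))); print(n,s[i])
for M in (ms,ms[:1],ms[1:]):
    r=fit(M,box(.19,.19,.012,.097),[518,200,-8]); print(r.x,r.fun)
E
```

```text
time: 4.82
ee_pos: [0.4311, -0.1918, 0.1358]
tcp_rot: [-179.8, -0.1, 90.0]
wrist_force: [-0.5, -0.6, 0.4]
opening: 0.0856
grasp_force: 0.0
time: 5.58
ee_pos: [0.4324, -0.1926, 0.1382]
tcp_rot: [179.9, 0.0, 90.0]
wrist_force: [-1.0, 0.3, 5.1]
opening: 0.0258
grasp_force: 58.4
top [ 131  186  106   96 8057]
scene [  416   225   132   121 10851]
[518.60587192 205.21156375  -9.26443145] 0.14160846345569572
[521.2501357  203.2794801   -8.47257612] 0.06844127746667739
[516.83005473 205.60539109  -9.79938905] 0.06878339576545758
```

```bash
python3 -m inch '[[[0,0,0,-30,0,0,0],[0,0,0,-50,0,0,0],[0,0,0,-50,0,0,0],[0,0,0,-25,0,0,0],[0,30,10,0,0,0,0],[0,45,15,0,0,0,0],[0,50,15,0,0,0,0],[0,50,15,0,0,0,0]]]'
python3 -m inch '[[[0,50,15,0,0,0,0],[0,50,15,0,0,0,0],[0,50,20,0,0,0,0],[0,50,20,0,0,0,0],[0,40,10,0,0,0,0],[0,20,5,0,0,0,0],[0,0,0,0,0,0,0],[0,0,0,0,0,0,0]]]'
python3 - <<'E'
from h import *
np.set_printoptions(precision=3,suppress=True)
c=cam('wrist'); save(c,'w2.png'); o=bot.get_obs(); print(o['ee_pos'],o['time'],o['opening'],o['grasp_force'])
for n,z in [('bottle1',.155),('crate_floor',.018),('crate',0)]:
  for r in finder.mark_of('wrist',n): print(n,round(r['conf'],2),np.round(r['position']),at(c,r['position'],z))
E
```

```text
time: 6.68
ee_pos: [0.4871, -0.016, 0.2916]
tcp_rot: [-179.9, -0.0, 90.0]
wrist_force: [0.3, -1.0, -5.7]
opening: 0.0258
grasp_force: 60.4
time: 7.68
ee_pos: [0.5719, 0.2419, 0.2918]
tcp_rot: [-179.9, 0.1, 90.0]
wrist_force: [-0.5, -0.5, -4.8]
opening: 0.0256
grasp_force: 60.2
[0.572 0.242 0.292] 7.725 0.025834716787736488 60.2151882648468
bottle1 0.64 [316. 237.] [0.571 0.233 0.155]
crate_floor 0.93 [273. 225.] [0.518 0.203 0.018]
crate 0.64 [275. 218.] [0.518 0.207 0.   ]
```

View pics/w2.png

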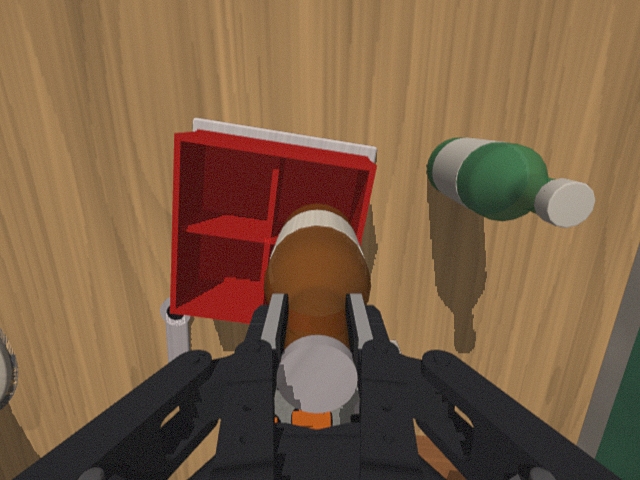

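The bottle is held over the crate, with its near edge at (316,205) and the cap at (317,373). I'll check its offset from the grip.

Run:
```python
from h import *
c=cam('wrist')
print(at(c,(316,205),.154), at(c,(317,372),.332), at(c,(273,242),.097), [at(c,p,.097) for p in [(177,135),(374,163),(173,311)]])
```

```text
[0.57166507 0.25993163 0.154     ] [0.57225055 0.24090774 0.332     ] [0.5278567  0.20841163 0.097     ] [array([0.44375774, 0.31266199, 0.097     ]), array([0.62632491, 0.2871268 , 0.097     ]), array([0.41588846, 0.12916199, 0.097     ])]
```

```bash
python3 -m inch '[[[0,8,0,0,0,0,0],[0,0,0,30,0,0,0],[0,0,0,30,0,0,0],[0,0,0,20,0,0,0],[0,0,0,10,0,0,0],[0,0,0,0,0,0,0]]]'
python3 -c "
from h import *
c=cam('wrist'); save(c,'w3.png',crop=(120,60,480,420),s=1.4)"
```

```text
time: 8.68
ee_pos: [0.5718, 0.2507, 0.202]
tcp_rot: [-180.0, 0.0, 90.0]
wrist_force: [-0.9, 0.4, -4.6]
opening: 0.0258
grasp_force: 60.4
```

View pics/w3.png

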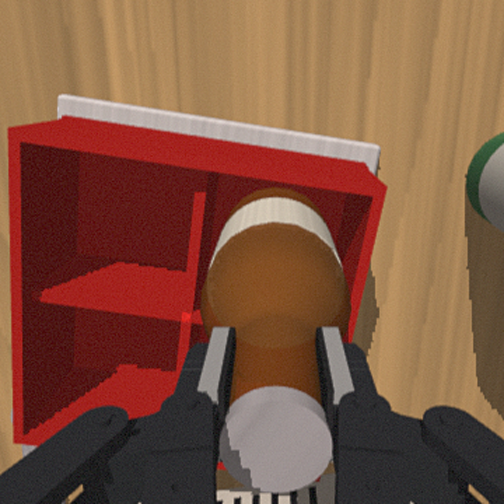

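The bottle is inside its slot with clearance around it and the force is unchanged. I'll lower it gently now.

```bash
python3 -m inch '[[[0,0,0,15,0,0,0],[0,0,0,12,0,0,0],[0,0,0,8,0,0,0],[0,0,0,4,0,0,0],[0,0,0,2,0,0,0],[0,0,0,2,0,0,0],[0,0,0,0,0,0,0]]]'
```

```text
time: 9.6
ee_pos: [0.5721, 0.2505, 0.1594]
tcp_rot: [180.0, -0.0, 90.0]
wrist_force: [0.6, -0.1, -5.1]
opening: 0.0255
grasp_force: 60.4
```

```bash
python3 -m inch '[[[0,0,0,1.5,0,0,0],[0,0,0,1.5,0,0,0],[0,0,0,1,0,0,0],[0,0,0,0,0,0,0]]]'
```

```text
time: 10.1
ee_pos: [0.5723, 0.2508, 0.1563]
tcp_rot: [179.9, -0.0, 90.0]
wrist_force: [-1.2, 0.6, 4.9]
opening: 0.0258
grasp_force: 59.4
```

```bash
python3 -m inch '[[[20,0,0,0,0,0,0],[45,0,0,0,0,0,0],[70,0,0,0,0,0,0],[70,0,0,0,0,0,0],[70,0,0,-20,0,0,0],[70,0,0,-45,0,0,0],[70,0,0,-20,0,0,0]]]'
python3 - <<'E'
from h import *
np.set_printoptions(precision=3,suppress=True)
for n in ['top','scene']:
  C=cam(n)
  for r in finder.mark_of(n,'bottle1'): print(n,round(r['conf'],2),at(C,r['position'],0), at(C,r['position'],0.018))
E
```

```text
time: 10.98
ee_pos: [0.5724, 0.2506, 0.2428]
tcp_rot: [179.9, -0.1, 90.0]
wrist_force: [0.3, -1.2, -0.1]
opening: 0.06
grasp_force: 0.0
top 0.81 [ 0.555 -0.349  0.   ] [ 0.553 -0.345  0.018]
top 0.79 [0.567 0.248 0.   ] [0.565 0.242 0.018]
scene 0.6 [ 0.44  -0.359  0.   ] [ 0.46  -0.348  0.018]
```

```bash
python3 -m inch '[[[100,-40,-8,0,0,0,0],[100,-55,-12,0,0,0,0],[100,-55,-12,0,0,0,0],[100,-55,-12,0,0,0,0],[100,-55,-12,0,0,0,0],[100,-55,-12,0,0,0,0],[100,-55,-12,0,0,0,0],[100,-50,-12,0,0,0,0]]]'
python3 -m inch '[[[100,-50,-12,0,0,0,0],[100,-40,-12,0,0,0,0],[100,-30,-10,0,0,0,0],[100,-10,-8,0,0,0,0],[100,0,0,0,0,0,0]]]'
python3 - <<'E'
from h import *
np.set_printoptions(precision=3,suppress=True)
o=bot.get_obs(); print(o['ee_pos'],o['tcp_rot'])
for n in ['top','scene','wrist']:
  C=cam(n)
  if n=='wrist': save(C,'w4.png',crop=(100,180,580,480),s=1.2)
  for r in finder.mark_of(n,'bottle1'): print(n,round(r['conf'],2),np.round(r['position']),at(C,r['position'],0), at(C,r['position'],0.018))
E
```

```text
time: 12.18
ee_pos: [0.4788, -0.1712, 0.2385]
tcp_rot: [-179.9, -0.0, 90.0]
wrist_force: [0.2, 0.5, -0.1]
opening: 0.0852
grasp_force: 0.0
time: 12.8
ee_pos: [0.4374, -0.2994, 0.2394]
tcp_rot: [-179.9, -0.1, 89.9]
wrist_force: [-0.4, -0.1, 0.5]
opening: 0.0857
grasp_force: 0.0
[ 0.437 -0.299  0.239] [-179.934   -0.057   89.935]
top 0.79 [175. 218.] [0.567 0.25  0.   ] [0.564 0.244 0.018]
top 0.74 [430. 266.] [ 0.44  -0.355  0.   ] [ 0.44  -0.351  0.018]
top 0.73 [426. 216.] [ 0.56  -0.351  0.   ] [ 0.558 -0.347  0.018]
scene 0.73 [222. 230.] [ 0.441 -0.352  0.   ] [ 0.461 -0.341  0.018]
scene 0.71 [196. 265.] [ 0.56 -0.36  0.  ] [ 0.578 -0.349  0.018]
wrist 0.87 [420. 245.] [ 0.558 -0.351  0.   ] [ 0.553 -0.345  0.018]
wrist 0.76 [324. 247.] [ 0.447 -0.353  0.   ] [ 0.447 -0.347  0.018]
```

View pics/w4.png

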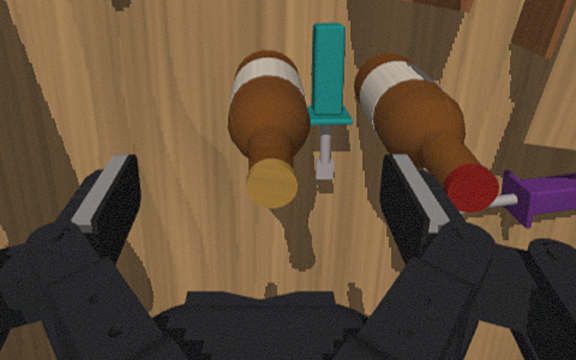

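The gold-capped bottle's neck is between the fingers (crop 271,185), about 55 mm ahead.

```bash
python3 -m inch '[[[100,-30,3,0,0,0,0],[100,-25,2,0,0,0,0],[100,0,0,40,0,0,0],[100,0,0,40,0,0,0],[100,0,0,20,0,0,0],[100,0,0,0,0,0,0],[0,0,0,0,0,0,0],[0,0,0,0,0,0,0]]]'
python3 -m inch '[[[0,0,0,0,0,0,0],[0,0,0,0,0,0,0],[0,0,0,0,0,0,0],[0,0,0,0,0,0,0],[0,0,0,-20,0,0,0],[0,0,0,-50,0,0,0],[0,0,0,-50,0,0,0],[0,0,0,-35,0,0,0]]]'
python3 - <<'E'
from h import *
np.set_printoptions(precision=3,suppress=True)
c=cam('wrist'); save(c,'w5.png',crop=(100,120,580,480),s=1.2)
for n,z in [('bottle1',.155)]:
  for r in finder.mark_of('wrist',n): print(n,round(r['conf'],2),np.round(r['position']),at(c,r['position'],z))
  for r in finder.outline_of('wrist',n): print(r['conf'],r['extent'])
E
```

```text
time: 14.1
ee_pos: [0.4436, -0.3548, 0.1417]
tcp_rot: [179.9, 0.1, 90.0]
wrist_force: [-0.1, -0.9, -0.4]
opening: 0.052
grasp_force: 0.0
time: 15.1
ee_pos: [0.4428, -0.3544, 0.2966]
tcp_rot: [-180.0, -0.0, 90.0]
wrist_force: [0.5, -0.6, -5.8]
opening: 0.0265
grasp_force: 59.7
bottle1 0.7 [409. 190.] [ 0.518 -0.325  0.155]
0.96 [435.4, 209.5, 107.3, 83.4]
0.85 [319.1, 291.5, 102.9, 206.7]
```

```bash
python3 -m inch '[[[0,30,5,0,0,0,0],[0,50,11,0,0,0,0],[0,50,11,0,0,0,0],[0,50,11,0,0,0,0],[0,50,11,0,0,0,0],[0,50,11,0,0,0,0],[0,50,11,0,0,0,0],[0,50,11,0,0,0,0]]]'
python3 -m inch '[[[0,50,11,0,0,0,0],[0,50,11,0,0,0,0],[0,20,6,0,0,0,0],[0,10,5,0,0,0,0],[0,0,0,0,0,0,0],[0,0,0,0,0,0,0]]]'
python3 - <<'E'
from h import *
np.set_printoptions(precision=3,suppress=True)
c=cam('wrist'); save(c,'w6.png',crop=(120,60,520,420),s=1.4)
o=bot.get_obs(); print(o['ee_pos'],o['wrist_force'])
for r in finder.outline_of('wrist','bottle1'): 
    e=r['extent'];uv=(e[0],e[1]-e[3]/2); print(r['conf'],e,at(c,uv,.156))
for r in finder.mark_of('wrist','crate_floor'): print(r['conf'],at(c,r['position'],.018))
E
```

```text
time: 16.25
ee_pos: [0.5246, 0.0271, 0.2922]
tcp_rot: [-179.8, 0.0, 90.0]
wrist_force: [0.6, 0.0, -6.4]
opening: 0.0267
grasp_force: 59.7
time: 17.0
ee_pos: [0.5579, 0.1543, 0.2952]
tcp_rot: [-180.0, 0.0, 89.9]
wrist_force: [0.0, 0.1, -5.8]
opening: 0.0263
grasp_force: 59.7
[0.558 0.154 0.295] [ 0.073 -0.256 -5.609]
0.92 [320.0, 289.8, 106.6, 209.4] [0.561 0.189 0.156]
0.81 [334.0, 108.7, 68.7, 76.6] [0.571 0.272 0.156]
0.59 [326.2, 416.1, 57.1, 25.9] [ 0.567 -0.03   0.156]
0.8 [0.52  0.208 0.018]
0.67 [0.727 0.275 0.018]
```

View pics/w6.png

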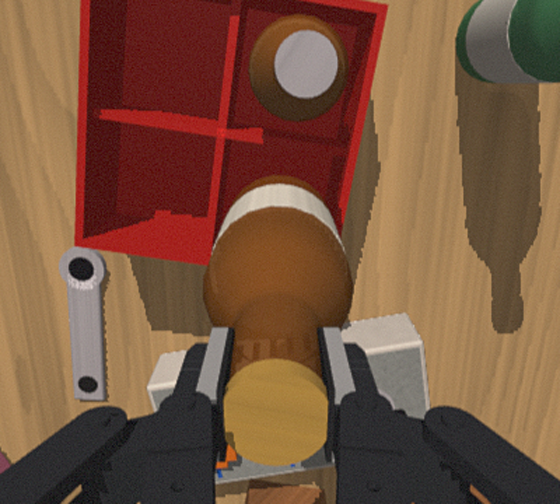

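The silver bottle stands upright in its slot (crop 306,63), and the gold one is lined up over the next slot. I'll lower it.

```bash
python3 -m inch '[[[0,0,0,30,0,0,0],[0,0,0,35,0,0,0],[0,0,0,30,0,0,0],[0,0,0,20,0,0,0],[0,0,0,12,0,0,0],[0,0,0,5,0,0,0],[0,0,0,2,0,0,0],[0,0,0,0,0,0,0]]]'
python3 -m inch '[[[0,0,0,1,0,0,0],[0,0,0,1,0,0,0],[0,0,0,0,0,0,0]]]'
```

```text
time: 18.15
ee_pos: [0.5583, 0.1556, 0.1619]
tcp_rot: [179.9, -0.0, 90.0]
wrist_force: [-0.7, 0.2, -6.0]
opening: 0.0266
grasp_force: 59.7
time: 18.52
ee_pos: [0.5581, 0.1555, 0.1595]
tcp_rot: [180.0, -0.0, 90.0]
wrist_force: [0.6, 0.4, -5.2]
opening: 0.0266
grasp_force: 59.8
```

```bash
python3 -m inch '[[[0,0,0,1,0,0,0],[0,0,0,1,0,0,0],[0,0,0,0,0,0,0]]]'; python3 -m inch '[[[0,0,0,1,0,0,0],[0,0,0,0,0,0,0]]]'
```

```text
time: 18.9
ee_pos: [0.559, 0.1557, 0.1591]
tcp_rot: [179.8, -0.1, 90.0]
wrist_force: [0.6, -0.3, 5.8]
opening: 0.0264
grasp_force: 60.3
time: 19.15
ee_pos: [0.5593, 0.1558, 0.1591]
tcp_rot: [179.7, -0.1, 90.0]
wrist_force: [1.0, -0.1, 11.3]
opening: 0.0262
grasp_force: 60.4
```

```bash
python3 -m inch '[[[20,0,0,0,0,0,0],[45,0,0,0,0,0,0],[70,0,0,0,0,0,0],[70,0,0,0,0,0,0],[70,0,0,-20,0,0,0],[70,0,0,-45,0,0,0],[70,0,0,-20,0,0,0],[100,-40,0,0,0,0,0]]]'
python3 -m inch '[[[100,-55,0,0,0,0,0],[100,-55,0,0,0,0,0],[100,-55,0,0,0,0,0],[100,-55,0,0,0,0,0],[100,-55,0,0,0,0,0],[100,-55,0,0,0,0,0],[100,-55,0,0,0,0,0],[100,-30,0,0,0,0,0]]]'
python3 - <<'E'
from h import *
np.set_printoptions(precision=3,suppress=True)
for n in ['top','scene','wrist']:
  C=cam(n)
  if n=='wrist': save(C,'w7.png',crop=(100,120,580,480),s=1.2)
  for r in finder.mark_of(n,'bottle1'): print(n,round(r['conf'],2),np.round(r['position']),at(C,r['position'],0), at(C,r['position'],0.018))
o=bot.get_obs(); print(o['ee_pos'],o['tcp_rot'])
E
```

```text
time: 20.15
ee_pos: [0.5586, 0.1168, 0.2428]
tcp_rot: [179.9, -0.0, 90.2]
wrist_force: [0.6, -0.7, -0.3]
opening: 0.0758
grasp_force: 0.0
time: 21.15
ee_pos: [0.5575, -0.3021, 0.2406]
tcp_rot: [-180.0, -0.0, 89.9]
wrist_force: [0.6, -0.2, -0.3]
opening: 0.0853
grasp_force: 0.0
top 0.65 [172. 219.] [0.563 0.257 0.   ] [0.56  0.25  0.018]
top 0.58 [379. 144.] [ 0.739 -0.245  0.   ] [ 0.734 -0.243  0.018]
top 0.57 [426. 217.] [ 0.557 -0.351  0.   ] [ 0.555 -0.347  0.018]
top 0.55 [210. 222.] [0.555 0.164 0.   ] [0.553 0.159 0.018]
scene 0.57 [198. 263.] [ 0.555 -0.358  0.   ] [ 0.573 -0.347  0.018]
scene 0.34 [337. 299.] [ 0.579 -0.056  0.   ] [ 0.596 -0.052  0.018]
wrist 0.68 [315. 246.] [ 0.556 -0.354  0.   ] [ 0.556 -0.347  0.018]
[ 0.558 -0.299  0.241] [-179.994   -0.019   90.046]
```

```bash
python3 -m inch '[[[100,-30,0,0,0,0,0],[100,-26,0,0,0,0,0],[100,0,0,40,0,0,0],[100,0,0,40,0,0,0],[100,0,0,21,0,0,0],[100,0,0,0,0,0,0],[0,0,0,0,0,0,0],[0,0,0,0,0,0,0]]]'
python3 -m inch '[[[0,0,0,0,0,0,0],[0,0,0,0,0,0,0],[0,0,0,0,0,0,0],[0,0,0,0,0,0,0],[0,0,0,-20,0,0,0],[0,0,0,-50,0,0,0],[0,0,0,-55,0,0,0],[0,0,0,-35,0,0,0]]]'
```

```text
time: 22.45
ee_pos: [0.5587, -0.3555, 0.142]
tcp_rot: [179.9, 0.1, 90.0]
wrist_force: [-0.5, 0.4, 0.0]
opening: 0.0514
grasp_force: 0.0
time: 23.45
ee_pos: [0.5578, -0.3555, 0.3021]
tcp_rot: [180.0, 0.0, 90.0]
wrist_force: [0.6, -0.2, -5.6]
opening: 0.0264
grasp_force: 59.6
```

```bash
python3 -m inch '[[[0,10,-25,0,0,0,0],[0,20,-40,0,0,0,0],[0,43,-26,0,0,0,0],[0,50,0,0,0,0,0],[0,50,0,0,0,0,0],[0,50,0,0,0,0,0],[0,50,0,0,0,0,0],[0,50,0,0,0,0,0]]]'
python3 -m inch '[[[0,50,0,0,0,0,0],[0,50,0,0,0,0,0],[0,50,0,0,0,0,0],[0,30,0,0,0,0,0],[0,20,0,0,0,0,0],[0,0,0,0,0,0,0],[0,0,0,0,0,0,0]]]'
python3 - <<'E'
from h import *
np.set_printoptions(precision=3,suppress=True)
c=cam('wrist'); save(c,'w8.png',crop=(120,60,520,420),s=1.4)
o=bot.get_obs(); print(o['ee_pos'],o['wrist_force'])
for r in finder.outline_of('wrist','bottle1'): 
    e=r['extent'];uv=(e[0],e[1]-e[3]/2); print(r['conf'],e,at(c,uv,.162))
for r in finder.mark_of('wrist','crate_floor'): print(r['conf'],at(c,r['position'],.018))
E
```

```text
time: 24.45
ee_pos: [0.4664, -0.031, 0.2994]
tcp_rot: [-179.9, -0.0, 90.0]
wrist_force: [0.5, -0.7, -5.3]
opening: 0.0263
grasp_force: 60.0
time: 25.32
ee_pos: [0.4669, 0.1669, 0.2998]
tcp_rot: [-179.9, 0.0, 90.0]
wrist_force: [0.1, -1.1, -4.8]
opening: 0.0263
grasp_force: 60.0
[0.467 0.167 0.3  ] [-0.757 -1.986 -5.962]
0.73 [318.4, 294.8, 110.5, 205.6] [0.468 0.196 0.162]
0.66 [414.0, 222.7, 93.0, 99.2] [0.544 0.211 0.162]
0.6 [440.0, 124.0, 116.7, 73.9] [0.557 0.273 0.162]
0.76 [0.516 0.208 0.018]
```

View pics/w8.png

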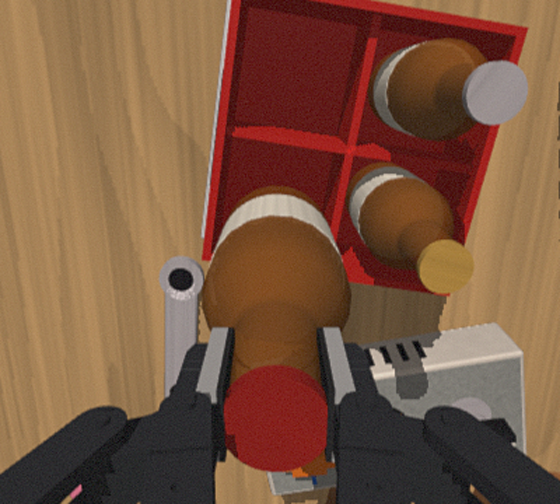

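Both bottles stand upright in their slots (crop 495,90 and 445,267). The red-capped one is over the third slot. I'll lower it.

```bash
python3 -m inch '[[[0,3,0,30,0,0,0],[0,0,0,35,0,0,0],[0,0,0,30,0,0,0],[0,0,0,22,0,0,0],[0,0,0,14,0,0,0],[0,0,0,6,0,0,0],[0,0,0,2,0,0,0],[0,0,0,0,0,0,0]]]'
python3 -m inch '[[[0,0,0,1,0,0,0],[0,0,0,1,0,0,0],[0,0,0,0,0,0,0]]]'
```

```text
time: 26.48
ee_pos: [0.4673, 0.1706, 0.1619]
tcp_rot: [179.9, -0.0, 90.0]
wrist_force: [-1.0, 0.9, -4.5]
opening: 0.0264
grasp_force: 60.0
time: 26.85
ee_pos: [0.4671, 0.1705, 0.1594]
tcp_rot: [180.0, -0.0, 90.0]
wrist_force: [0.0, 0.4, -4.4]
opening: 0.0265
grasp_force: 60.1
```

```bash
python3 -m inch '[[[0,0,0,1,0,0,0],[0,0,0,1,0,0,0],[0,0,0,0,0,0,0]]]'; python3 -m inch '[[[0,0,0,0.7,0,0,0],[0,0,0,0,0,0,0]]]'
```

```text
time: 27.22
ee_pos: [0.4679, 0.1707, 0.1592]
tcp_rot: [179.8, -0.1, 90.0]
wrist_force: [0.1, -0.9, 7.6]
opening: 0.0266
grasp_force: 60.6
time: 27.48
ee_pos: [0.4681, 0.1707, 0.1591]
tcp_rot: [179.7, -0.1, 90.0]
wrist_force: [-1.0, -2.8, 11.5]
opening: 0.0266
grasp_force: 60.8
```

```bash
python3 -m inch '[[[20,0,0,0,0,0,0],[45,0,0,0,0,0,0],[65,0,0,0,0,0,0],[65,0,0,0,0,0,0],[65,0,0,-20,0,0,0],[65,0,0,-45,0,0,0],[65,0,0,-25,0,0,0],[80,-40,10,0,0,0,0]]]'
python3 -m inch '[[[100,-55,14,0,0,0,0],[100,-55,14,0,0,0,0],[100,-55,14,0,0,0,0],[100,-50,14,0,0,0,0],[100,-45,14,0,0,0,0],[100,-30,7,0,0,0,0],[100,-10,0,0,0,0,0],[100,0,0,0,0,0,0]]]'
python3 - <<'E'
from h import *
np.set_printoptions(precision=3,suppress=True)
o=bot.get_obs(); print(o['ee_pos'],o['tcp_rot'])
for n in ['top','wrist']:
  C=cam(n)
  if n=='wrist': save(C,'w9.png',crop=(120,30,620,400),s=1.5)
  for t,z in [('stand_mouth',.066),('driver',.004),('slot_a',.067),('knob_top',.1)]:
    for r in finder.mark_of(n,t): print(n,t,round(r['conf'],2),np.round(r['position']),at(C,r['position'],z))
# yellow mask, black guard
  h=cv2.cvtColor(C['pixels'],cv2.COLOR_RGB2HSV); m=((abs(h[...,0].astype(int)-25)<6)&(h[...,1]>200)&(h[...,2]>120)).astype(np.uint8)
  k,l,s,ce=cv2.connectedComponentsWithStats(m); print(n,[ (list(s[i]),ce[i]) for i in range(1,k) if s[i][4]>30])
E
```

```text
time: 28.48
ee_pos: [0.4776, 0.1317, 0.2486]
tcp_rot: [179.8, -0.1, 90.2]
wrist_force: [0.1, 0.0, -0.2]
opening: 0.0681
grasp_force: 0.0
time: 29.48
ee_pos: [0.5538, -0.1695, 0.2463]
tcp_rot: [-180.0, -0.0, 90.0]
wrist_force: [0.1, 0.4, -0.8]
opening: 0.0853
grasp_force: 0.0
[ 0.554 -0.169  0.246] [-179.968   -0.024   89.96 ]
top driver 0.98 [484. 181.] [ 0.642 -0.491  0.004]
top driver 0.67 [195. 239.] [0.513 0.199 0.004]
top driver 0.54 [471. 238.] [ 0.504 -0.454  0.004]
top driver 0.16 [281. 299.] [ 0.37  -0.004  0.004]
top slot_a 0.85 [302. 214.] [ 0.561 -0.058  0.067]
top slot_a 0.51 [306. 211.] [ 0.567 -0.068  0.067]
top slot_a 0.4 [303. 243.] [ 0.496 -0.059  0.067]
top knob_top 0.7 [294. 173.] [ 0.647 -0.043  0.1  ]
top []
wrist driver 0.9 [ 97. 274.] [ 0.292 -0.258  0.004]
wrist driver 0.79 [274. 413.] [ 0.496 -0.469  0.004]
wrist driver 0.7 [376. 431.] [ 0.638 -0.501  0.004]
wrist slot_a 0.91 [327.  84.] [ 0.563 -0.056  0.067]
wrist slot_a 0.79 [247.  99.] [ 0.495 -0.068  0.067]
wrist knob_top 0.96 [434.  54.] [ 0.64  -0.039  0.1  ]
wrist knob_top 0.22 [472. 254.] [ 0.691 -0.196  0.1  ]
wrist [([np.int32(308), np.int32(258), np.int32(40), np.int32(73), np.int32(1148)], array([326.912, 299.289]))]
```

View pics/w9.png

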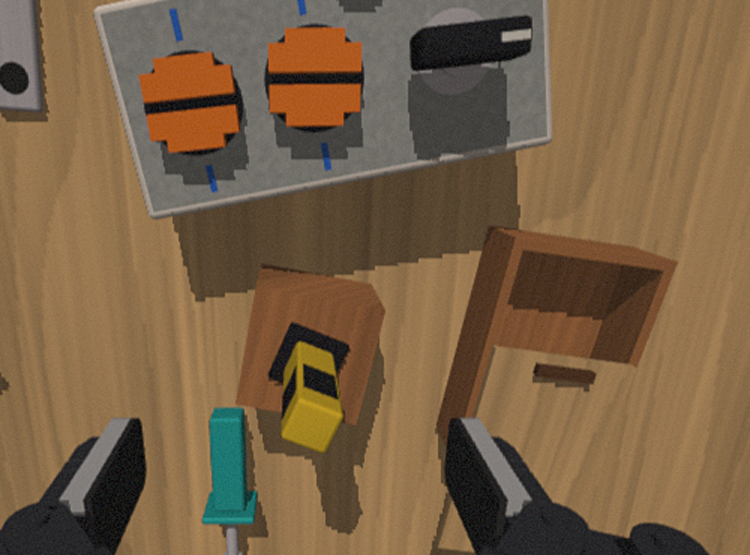

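The crop shows the yellow driver handle at (312,395) in the wooden stand. Turquoise at (230,450) and the off-screen pink and purple ones are decoys. Slot A is at (192,103), slot B at (315,78) and the knob at (470,40). Here is the enlarged crop to confirm.

Run:
```python
from h import *
c=cam('wrist'); save(c,'w10.png',crop=(260,190,400,350),s=4.5); np.save('cw.npy',np.r_[c['R'].ravel(),c['t'],c['f'],c['cx'],c['cy']])
```

```text
(no output)
```

View pics/w10.png

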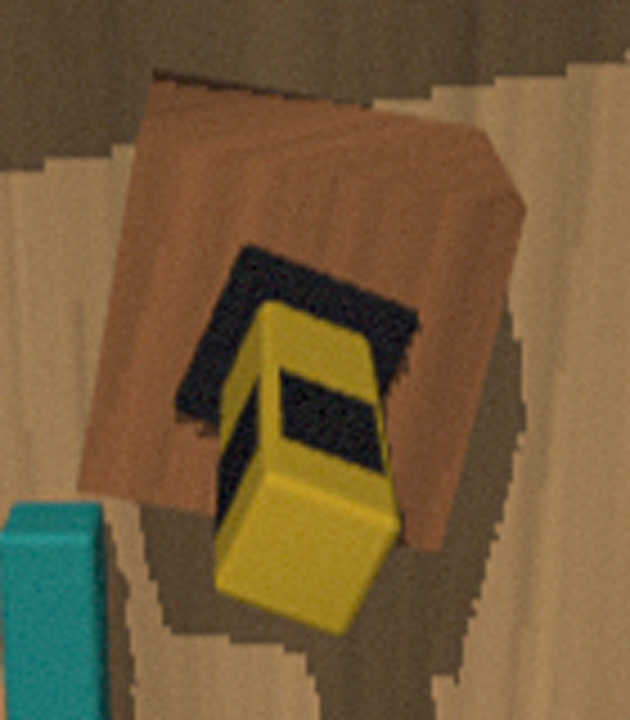

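The crop confirms the yellow driver in its stand. The top-face corners are (267,475), (398,522), (342,634) and (218,583), and the guard corners are (247,247), (418,312) and (180,412).

Run:
```python
from h import *
np.set_printoptions(precision=4,suppress=True)
v=np.load('cw.npy'); c=dict(R=v[:9].reshape(3,3),t=v[9:12],f=v[12],cx=v[13],cy=v[14])
q=lambda p,z: at(c,(p[0]/4.5+260,p[1]/4.5+190),z)
T=[q(p,.154) for p in [(267,475),(398,522),(342,634),(218,583)]]; G=[q(p,.072) for p in [(247,247),(418,312),(180,412)]]
print(np.mean(T,0),(G[1]+G[2])/2)
for a,b in [(T[0],T[1]),(T[3],T[2]),(T[3],T[0]),(T[2],T[1]),(G[0],G[1]),(G[2],G[0])]: d=b-a; print(np.linalg.norm(d[:2]),np.degrees(np.arctan2(d[1],d[0])))
for p in [(150,85),(485,128),(78,488),(437,550)]: print(q(p,.066))
```

```text
[ 0.5629 -0.224   0.154 ] [ 0.5636 -0.2249  0.072 ]
0.023603845048963807 -21.763018330021037
0.02343659838029641 -25.23231581228076
0.02202911643824079 68.01856776279426
0.023449036268391718 67.51817537420017
0.039650411096972725 -21.948267762842175
0.04125222804009001 69.00521573939135
[ 0.5323 -0.1645  0.066 ]
[ 0.6027 -0.1737  0.066 ]
[ 0.5139 -0.2587  0.066 ]
[ 0.5964 -0.2747  0.066 ]
```

```bash
python3 -m inch '[[[100,-30,5,0,0,0,0],[100,-25,4,0,0,0,0],[100,0,0,0,0,0,10],[100,0,0,0,0,0,10],[100,0,0,0,0,0,2],[100,0,0,30,0,0,0],[100,0,0,30,0,0,0]]]' 80
python3 -m inch '[[[100,0,0,40,0,0,0],[100,0,0,30,0,0,0],[100,0,0,19,0,0,0],[100,0,0,0,0,0,0],[100,0,0,0,0,0,0]]]'
```

```text
time: 30.9
ee_pos: [0.5632, -0.2245, 0.1861]
tcp_rot: [179.9, 0.0, 68.2]
wrist_force: [1.0, 0.2, 0.3]
opening: 0.0854
grasp_force: 0.0
time: 31.52
ee_pos: [0.5636, -0.2247, 0.099]
tcp_rot: [179.9, -0.0, 68.0]
wrist_force: [0.6, -0.4, 0.4]
opening: 0.0851
grasp_force: 0.0
```

```bash
python3 -m inch '[[[0,0,0,0,0,0,0],[0,0,0,0,0,0,0],[0,0,0,0,0,0,0],[0,0,0,0,0,0,0],[0,0,0,0,0,0,0],[0,0,0,0,0,0,0],[0,0,0,0,0,0,0]]]'
python3 -m inch '[[[0,0,0,-10,0,0,0],[0,0,0,-30,0,0,0],[0,0,0,-40,0,0,0],[0,0,0,-40,0,0,0],[0,0,0,0,0,0,0]]]'
python3 - <<'E'
from h import *
np.set_printoptions(precision=4,suppress=True)
o=bot.get_obs(); print(o['ee_pos'],o['tcp_rot'],o['wrist_force'])
tz=o['ee_pos'][2]-.0950
S=cam('scene');p=proj(S,[*o['ee_pos'][:2],tz]).astype(int); W=cam('wrist'); pw=proj(W,[*o['ee_pos'][:2],tz]).astype(int); print(p,pw)
a=S['pixels'][p[1]-60:p[1]+30,p[0]-45:p[0]+45]; b=W['pixels'][pw[1]-70:pw[1]+110,pw[0]-90:pw[0]+90]
im=np.hstack([cv2.resize(a,(400,400),interpolation=2),cv2.resize(b,(400,400),interpolation=2)]); cv2.imwrite('pics/d1.png',im[:,:,::-1])
for r in finder.mark_of('wrist','driver'): print(r['conf'],r['position'],at(W,r['position'],tz))
E
```

```text
time: 32.4
ee_pos: [0.5632, -0.2246, 0.098]
tcp_rot: [180.0, -0.0, 68.0]
wrist_force: [0.8, 0.2, 6.6]
opening: 0.0253
grasp_force: 79.1
time: 33.02
ee_pos: [0.5639, -0.2249, 0.2211]
tcp_rot: [179.7, 0.0, 68.0]
wrist_force: [1.0, -0.5, -1.4]
opening: 0.0248
grasp_force: 78.8
[ 0.5639 -0.2249  0.2211] [179.7255   0.0001  67.9996] [ 0.9677 -0.4672 -1.3976]
[252 228] [317 244]
0.95 [318.2, 242.8] [ 0.5651 -0.2237  0.1261]
0.94 [106.2, 314.8] [ 0.3945 -0.217   0.1261]
```

View pics/d1.png

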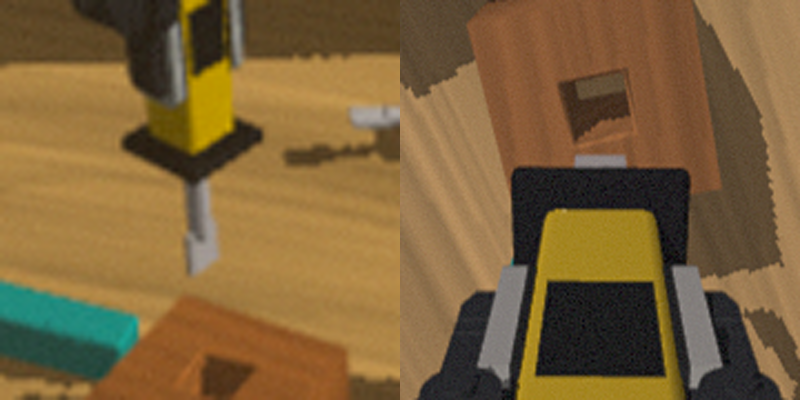

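The right half shows the blade at crop (600,161), with its width along the fingers' closing line and centred. Now I go near selector A for a look.

```bash
cat >> h.py <<'E'
def go(x,y,z):
    o=bot.get_obs(); a=np.radians(o['tcp_rot'][2]); d=np.array([x,y,z])-o['ee_pos']
    print('delta mm tool:',np.round(1e3*np.array([np.cos(a)*d[0]+np.sin(a)*d[1],np.sin(a)*d[0]-np.cos(a)*d[1],-d[2]]),1))
E
python3 -m inch '[[[0,0,0,0,0,0,-10],[0,0,0,0,0,0,-10],[0,0,0,0,0,0,-10],[0,42,-17,0,0,0,0],[0,42,-17,0,0,0,0],[0,42,-18,10,0,0,0],[0,0,0,5,0,0,0],[0,0,0,0,0,0,0]]]'
python3 - <<'E'
from h import *
np.set_printoptions(precision=4,suppress=True)
o=bot.get_obs(); tz=o['ee_pos'][2]-.094; print(o['ee_pos'],o['tcp_rot'],proj(W:=cam('wrist'),[*o['ee_pos'][:2],tz]))
save(W,'w11.png',crop=(140,0,540,300),s=2)
a=np.radians(o['tcp_rot'][2])
for k in (-.008,.008): print(proj(W,[o['ee_pos'][0]+np.sin(a)*k+np.cos(a)*.0015,o['ee_pos'][1]-np.cos(a)*k+np.sin(a)*.0015,tz]))
for t,z in [('driver',tz),('slot_a',.067),('knob_top',.1)]:
  for r in finder.mark_of('wrist',t): print(t,r['conf'],r['position'],at(W,r['position'],z))
# dark slot pixels within orange region
h=cv2.cvtColor(W['pixels'],cv2.COLOR_RGB2HSV); m=((h[...,0]>4)&(h[...,0]<14)&(h[...,1]>200)&(h[...,2]>150)).astype(np.uint8)
k,l,s,ce=cv2.connectedComponentsWithStats(m)
for i in range(1,k):
  if s[i][4]>150:
    p=np.argwhere(l==i)[:,::-1]; X=np.array([at(W,q,.077)[:2] for q in p]); print(s[i],X.mean(0),X.min(0),X.max(0))
E
```

```text
time: 34.17
ee_pos: [0.4936, -0.1069, 0.2014]
tcp_rot: [-179.9, -0.0, 98.0]
wrist_force: [0.5, 0.1, -1.9]
opening: 0.0251
grasp_force: 79.1
[ 0.4936 -0.1069  0.2014] [-179.9033   -0.0256   98.0276] [316.5125 244.3251]
[305.2434 242.3254]
[327.7828 242.3384]
driver 0.97 [318.5, 245.2] [ 0.4951 -0.1074  0.1074]
driver 0.96 [120.7, 323.9] [ 0.3531 -0.1925  0.1074]
slot_a 0.95 [325.5, 181.9] [ 0.4953 -0.0685  0.067 ]
slot_a 0.72 [414.3, 175.4] [ 0.5631 -0.0538  0.067 ]
knob_top 0.56 [542.1, 177.9] [ 0.6409 -0.0397  0.1   ]
[ 388  144   69   35 1585] [ 0.5639 -0.042 ] [ 0.5393 -0.0516] [ 0.5886 -0.0306]
[ 294  150   67   30 1616] [ 0.4943 -0.0547] [ 0.4699 -0.0666] [ 0.5195 -0.0424]
[ 383  179   67   34 1531] [ 0.5642 -0.0671] [ 0.5397 -0.079 ] [ 0.5889 -0.0571]
[ 294  185   65   30 1528] [ 0.4969 -0.0798] [ 0.4716 -0.093 ] [ 0.5215 -0.0681]
```

View pics/w11.png

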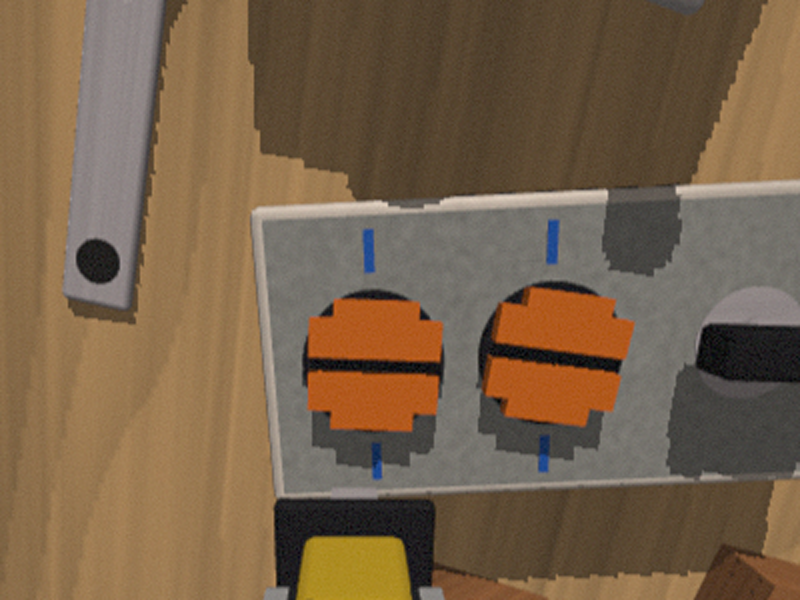

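Slot A (crop 374,366) lies at about 6° and slot B (crop 557,358) at about 0.7°. The blade is at crop (355,493). I'll line up over A and lower the tip to just above it.

```bash
python3 -m inch '[[[0,0,0,0,0,0,2],[0,20,3,0,0,0,0],[0,20,2,0,0,0,0],[0,0,0,12,0,0,0],[0,0,0,8,0,0,0],[0,0,0,0,0,0,0],[0,0,0,0,0,0,0]]]'
python3 - <<'E'
from h import *
np.set_printoptions(precision=4,suppress=True)
o=bot.get_obs(); print(o['ee_pos'],o['tcp_rot'],o['wrist_force']); go(.4946,-.0664,.176)
for n in ('wrist','scene'):
  W=cam(n); p=proj(W,[*o['ee_pos'][:2],.08]).astype(int)
  b=W['pixels'][p[1]-40:p[1]+20,p[0]-40:p[0]+40]; cv2.imwrite('pics/%s_a.png'%n,cv2.resize(b[:,:,::-1],(400,300),interpolation=2))
cv2.imwrite('pics/a1.png',np.hstack([cv2.imread('pics/wrist_a.png'),cv2.imread('pics/scene_a.png')]))
E
```

```text
time: 35.25
ee_pos: [0.4948, -0.0671, 0.1826]
tcp_rot: [-180.0, 0.0, 96.0]
wrist_force: [0.1, -0.1, -1.3]
opening: 0.0251
grasp_force: 79.1
[ 0.4948 -0.0671  0.1826] [-179.9949    0.0021   95.9545] [ 0.1483 -0.1149 -1.2627]
delta mm tool: [ 0.7 -0.1  6.6]
```

View pics/a1.png

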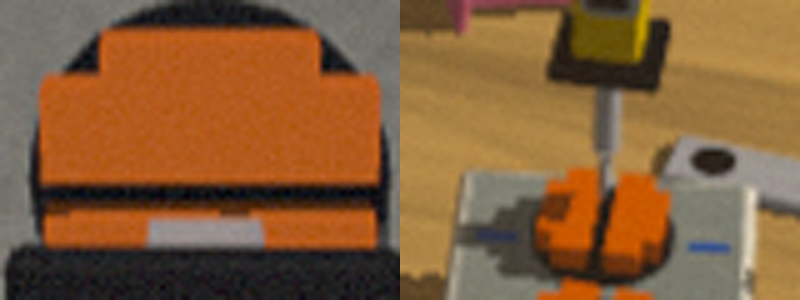

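The scene half shows the blade directly above the slot (600,185), so I insert it.

```bash
python3 -m inch '[[[0,0.7,0,5,0,0,0],[0,0,0,4,0,0,0],[0,0,0,2,0,0,0],[0,0,0,0,0,0,0]]]'; python3 -m inch '[[[0,0,0,2,0,0,0],[0,0,0,2,0,0,0],[0,0,0,0,0,0,0]]]'
```

```text
time: 35.85
ee_pos: [0.4946, -0.0659, 0.1714]
tcp_rot: [-180.0, -0.0, 96.0]
wrist_force: [-0.1, 0.6, -0.4]
opening: 0.0248
grasp_force: 79.1
time: 36.22
ee_pos: [0.4946, -0.0659, 0.1674]
tcp_rot: [-180.0, -0.0, 96.0]
wrist_force: [0.1, -0.2, -1.5]
opening: 0.0255
grasp_force: 79.1
```

```bash
cat > t.py <<'E'
from h import *
o=bot.get_obs(); print(round(float(o['time']),2),np.round(o['ee_pos'],4),np.round(o['tcp_rot'],1),'F',np.round(o['wrist_force'],1),'T',np.round(o['torque'],3))
E
python3 -m inch '[[[0,0,0,3,0,0,0],[0,0,0,1,0,0,0],[0,0,0,0,0,0,0]]]'; python3 t.py
python3 -m inch '[[[0,0,0,0,0,0,10],[0,0,0,0,0,0,10],[0,0,0,0,0,0,5],[0,0,0,0,0,0,0]]]';python3 t.py
```

```text
time: 36.6
ee_pos: [0.4946, -0.0659, 0.1635]
tcp_rot: [-180.0, -0.0, 96.0]
wrist_force: [0.8, 0.6, -1.5]
opening: 0.0253
grasp_force: 79.1
36.6 [ 0.4946 -0.0659  0.1635] [-180.   -0.   96.] F [ 0.8  0.6 -1.5] T [-0.008  0.011  0.017]
time: 37.1
ee_pos: [0.4948, -0.0664, 0.1636]
tcp_rot: [180.0, 0.1, 71.0]
wrist_force: [0.3, -3.5, -3.3]
opening: 0.0251
grasp_force: 78.9
37.1 [ 0.4948 -0.0664  0.1636] [1.8e+02 1.0e-01 7.1e+01] F [ 0.3 -3.5 -3.3] T [-1.059 -0.241  0.075]
```

```bash
python3 -m inch '[[[0,0,0,0,0,0,10],[0,0,0,0,0,0,10],[0,0,0,0,0,0,10],[0,0,0,0,0,0,10],[0,0,0,0,0,0,10],[0,0,0,0,0,0,0]]]';python3 t.py
python3 -m inch '[[[0,0,0,0,0,0,7],[0,0,0,0,0,0,6],[0,0,0,0,0,0,0]]]';python3 t.py
```

```text
time: 37.85
ee_pos: [0.4955, -0.0663, 0.1638]
tcp_rot: [179.9, -0.1, 21.0]
wrist_force: [2.8, -2.5, -2.4]
opening: 0.0253
grasp_force: 79.2
37.85 [ 0.4955 -0.0663  0.1638] [ 1.799e+02 -1.000e-01  2.100e+01] F [ 2.8 -2.5 -2.4] T [-0.592 -0.906  0.015]
time: 38.22
ee_pos: [0.4956, -0.0662, 0.1639]
tcp_rot: [180.0, -0.1, 8.1]
wrist_force: [4.2, -3.2, -2.9]
opening: 0.0251
grasp_force: 79.1
38.23 [ 0.4956 -0.0662  0.1639] [ 1.8e+02 -1.0e-01  8.1e+00] F [ 4.2 -3.2 -2.9] T [-0.705 -1.395  0.014]
```

```bash
python3 -m inch '[[[0,0,0,0,0,0,5],[0,0,0,0,0,0,3],[0,0,0,0,0,0,0]]]';python3 t.py
python3 -m inch '[[[0,0,0,0,0,0,3],[0,0,0,0,0,0,0]]]';python3 t.py
python3 -m inch '[[[0,0,0,0,0,0,2],[0,0,0,0,0,0,0]]]';python3 t.py
```

```text
time: 38.6
ee_pos: [0.4957, -0.0662, 0.1639]
tcp_rot: [180.0, -0.1, 0.1]
wrist_force: [4.7, -2.4, -4.2]
opening: 0.025
grasp_force: 79.1
38.6 [ 0.4957 -0.0662  0.1639] [ 1.8e+02 -1.0e-01  1.0e-01] F [ 4.7 -2.4 -4.2] T [-0.863 -1.61   0.061]
time: 38.85
ee_pos: [0.4958, -0.0662, 0.1639]
tcp_rot: [180.0, -0.1, -2.9]
wrist_force: [5.2, -2.5, -3.9]
opening: 0.0252
grasp_force: 79.1
38.85 [ 0.4958 -0.0662  0.1639] [ 1.8e+02 -1.0e-01 -2.9e+00] F [ 5.2 -2.5 -3.9] T [-0.824 -1.632  0.062]
time: 39.1
ee_pos: [0.4958, -0.0663, 0.1639]
tcp_rot: [180.0, -0.1, -4.8]
wrist_force: [5.5, -3.3, -3.0]
opening: 0.0253
grasp_force: 79.1
39.1 [ 0.4958 -0.0663  0.1639] [ 1.8e+02 -1.0e-01 -4.8e+00] F [ 5.5 -3.3 -3. ] T [-0.951 -1.722  0.145]
```

```bash
python3 -m inch '[[[0,0,0,0,0,0,2],[0,0,0,0,0,0,0]]]';python3 t.py
python3 -m inch '[[[0,0,0,0,0,0,2],[0,0,0,0,0,0,0]]]';python3 t.py
```

```text
time: 39.35
ee_pos: [0.4958, -0.0663, 0.1639]
tcp_rot: [180.0, -0.2, -6.8]
wrist_force: [4.9, -3.3, -4.7]
opening: 0.0252
grasp_force: 79.0
39.35 [ 0.4958 -0.0663  0.1639] [180.   -0.2  -6.8] F [ 4.9 -3.3 -4.7] T [-0.955 -1.753  0.052]
time: 39.6
ee_pos: [0.4953, -0.0711, 0.1642]
tcp_rot: [-179.5, -0.2, -8.2]
wrist_force: [8.2, 6.4, -3.9]
opening: 0.025
grasp_force: 79.8
39.6 [ 0.4953 -0.0711  0.1642] [-179.5   -0.2   -8.2] F [ 8.2  6.4 -3.9] T [ 1.76  -2.275  0.139]
```

```bash
python3 -m inch '[[[0,0,0,0,0,0,-6],[0,0,0,0,0,0,-5],[0,0,0,0,0,0,0]]]';python3 t.py
```

```text
time: 39.98
ee_pos: [0.4949, -0.0714, 0.1642]
tcp_rot: [-179.6, -0.2, 2.8]
wrist_force: [5.2, 4.5, -0.4]
opening: 0.0248
grasp_force: 80.0
39.98 [ 0.4949 -0.0714  0.1642] [-179.6   -0.2    2.8] F [ 5.2  4.5 -0.4] T [ 1.202 -1.594  0.048]
```

```bash
python3 -m inch '[[[0,0,0,-5,0,0,0],[0,0,0,-10,0,0,0],[0,0,0,-15,0,0,0],[0,0,0,-10,0,0,0],[0,0,0,0,0,0,0]]]';python3 t.py
cat > m.py <<'E'
from h import *
np.set_printoptions(precision=4,suppress=True)
o=bot.get_obs(); tz=o['ee_pos'][2]-.094
def sel(W):
    h=cv2.cvtColor(W['pixels'],cv2.COLOR_RGB2HSV); m=((h[...,0]>4)&(h[...,0]<14)&(h[...,1]>200)&(h[...,2]>120)).astype(np.uint8)
    k,l,s,ce=cv2.connectedComponentsWithStats(m)
    for i in range(1,k):
        if s[i][4]>60:
            p=np.argwhere(l==i)[:,::-1]; X=np.array([at(W,q,.077)[:2] for q in p]); print(s[i],X.mean(0),X.min(0),X.max(0),'rect',cv2.minAreaRect((X*1000).astype(np.float32)))
for n in ('wrist','top','scene'):
    W=cam(n); print(n,'tip exp',proj(W,[*o['ee_pos'][:2],tz])); sel(W)
    for t,z in [('driver',tz),('slot_a',.067)]:
        for r in finder.mark_of(n,t): print(t,round(r['conf'],2),r['position'],at(W,r['position'],z))
    cv2.imwrite('pics/m_%s.png'%n,W['pixels'][:,:,::-1])
E
python3 m.py
```

```text
time: 40.6
ee_pos: [0.4941, -0.0728, 0.2047]
tcp_rot: [-179.7, -0.1, 2.6]
wrist_force: [0.4, -0.2, -2.2]
opening: 0.0253
grasp_force: 80.2
40.6 [ 0.4941 -0.0728  0.2047] [-1.797e+02 -1.000e-01  2.600e+00] F [ 0.4 -0.2 -2.2] T [ 0.023 -0.021  0.008]
wrist tip exp [318.0544 243.7639]
[ 266  101   30   71 1714] [ 0.565  -0.0426] [ 0.5398 -0.0523] [ 0.5895 -0.0311] rect ((564.5657958984375, -41.59657669067383), (49.61520767211914, 21.06163215637207), 0.4866448938846588)
[ 303  102   30   70 1691] [ 0.5653 -0.0678] [ 0.5402 -0.0793] [ 0.5894 -0.0583] rect ((564.8419189453125, -68.80482482910156), (49.088008880615234, 20.948556900024414), 0.33987095952033997)
[ 279  195   64   33 1456] [ 0.5088 -0.0658] [ 0.4951 -0.0913] [ 0.5226 -0.0413] rect ((509.5617370605469, -65.53084564208984), (21.737747192382812, 49.57619094848633), 10.770456314086914)
[283 227  63  22 861] [ 0.4872 -0.0711] [ 0.4774 -0.0951] [ 0.4974 -0.0447] rect ((484.8758850097656, -70.34326171875), (17.000492095947266, 49.30825424194336), 10.570648193359375)
driver 0.73 [317.3, 243.7] [ 0.4941 -0.0723  0.1107]
driver 0.54 [32
[... 426 characters left out ...]
77501106262207)
[326 255  16  20 197] [ 0.5658 -0.0667] [ 0.5383 -0.0792] [ 0.592  -0.0561] rect ((565.3954467773438, -68.04095458984375), (53.847537994384766, 22.831783294677734), 1.7659125328063965)
[339 257  16  21 201] [ 0.5662 -0.0414] [ 0.5398 -0.0521] [ 0.5944 -0.0289] rect ((567.09716796875, -40.502899169921875), (54.64358139038086, 23.031837463378906), 0.5054275989532471)
driver 0.95 [125.2, 265.9] [ 0.7081 -0.4115  0.1107]
driver 0.9 [339.9, 226.1] [ 0.4934 -0.074   0.1107]
driver 0.82 [170.1, 230.6] [ 0.5948 -0.3813  0.1107]
driver 0.57 [284.1, 192.1] [ 0.4135 -0.2133  0.1107]
slot_a 0.97 [339.1, 247.9] [ 0.5063 -0.0713  0.067 ]
slot_a 0.63 [340.6, 264.9] [ 0.5539 -0.0563  0.067 ]
```

Selector A's halves now lie at 10.7° across, against a panel yaw of 10.5°, so A is at its stop. Next is B: turn the blade back and approach.

```bash
python3 -m inch '[[[0,0,0,0,0,0,-10],[0,0,0,0,0,0,-10],[0,0,0,0,0,0,-10],[0,0,0,0,0,0,-10],[0,0,0,0,0,0,-10],[0,0,0,0,0,0,-10],[0,0,0,0,0,0,-10],[0,0,0,0,0,0,-10]]]'
python3 -m inch '[[[0,0,0,0,0,0,-8],[0,-20,25,0,0,0,0],[0,0,25,0,0,0,0],[0,0,19,0,0,0,0],[0,0,0,0,0,0,0],[0,0,0,0,0,0,0]]]'
python3 m.py; python3 -c "
from h import *
go(.5632,-.0535,.183)"
```

```text
time: 42.05
ee_pos: [0.4936, -0.0727, 0.2035]
tcp_rot: [-180.0, -0.3, 82.9]
wrist_force: [-1.2, -0.1, -1.4]
opening: 0.025
grasp_force: 80.2
time: 42.8
ee_pos: [0.5623, -0.092, 0.2034]
tcp_rot: [180.0, -0.3, 90.5]
wrist_force: [-0.7, 0.1, -1.7]
opening: 0.0251
grasp_force: 80.3
wrist tip exp [316.3698 244.9444]
[ 287  152   66   30 1609] [ 0.5644 -0.0418] [ 0.5396 -0.0519] [ 0.589 -0.03 ] rect ((564.2490234375, -40.92153549194336), (49.39765167236328, 21.52739143371582), 0.5363752841949463)
[ 228  165   39   66 1490] [ 0.5084 -0.0645] [ 0.4951 -0.0913] [ 0.5225 -0.0402] rect ((509.4132995605469, -64.88519287109375), (21.109004974365234, 50.16886520385742), 10.370440483093262)
[ 197  169   38   66 1419] [ 0.4834 -0.0693] [ 0.4702 -0.0948] [ 0.4966 -0.0434] rect ((482.53582763671875, -69.76889038085938), (20.737171173095703, 50.20375061035156), 10.193519592285156)
[ 288  188   65   29 1515] [ 0.5649 -0.0669] [ 0.5401 -0.0792] [ 0.5895 -0.0568] rect ((564.8385009765625, -68.1229248046875), (49.414913177490234, 22.154211044311523), 0.5392220616340637)
driver 0.74 [317.9, 242.0] [ 0.5634 
[... 866 characters left out ...]
.5375 -0.0521] [ 0.5944 -0.0289] rect ((565.9354858398438, -40.513145446777344), (56.967105865478516, 23.031837463378906), 0.5054275393486023)
driver 0.91 [125.6, 264.9] [ 0.7043 -0.4132  0.1094]
driver 0.9 [324.5, 244.8] [ 0.5543 -0.088   0.1094]
driver 0.82 [170.6, 229.1] [ 0.589  -0.3835  0.1094]
driver 0.53 [286.4, 193.5] [ 0.4153 -0.2077  0.1094]
driver 0.47 [259.3, 253.0] [ 0.6091 -0.1961  0.1094]
driver 0.25 [341.5, 268.2] [ 0.6086 -0.042   0.1094]
slot_a 0.98 [341.5, 245.8] [ 0.4988 -0.0683  0.067 ]
slot_a 0.97 [340.7, 265.9] [ 0.5566 -0.0554  0.067 ]
slot_a 0.52 [323.3, 245.6] [ 0.5079 -0.1028  0.067 ]
slot_a 0.33 [510.7, 403.1] [0.7848 0.2617 0.067 ]
delta mm tool: [38.6  0.8 20.7]
```

```bash
python3 -c "
import cv2
im=cv2.imread('pics/m_wrist.png')
for v in range(232,256): print(v,[tuple(int(a) for a in im[v,u]) for u in (300,310,317,324,334)])
print([ (u,int(im[246,u].mean())) for u in range(298,338)])"
```

```text
232 [(103, 113, 115), (96, 101, 105), (101, 107, 107), (95, 102, 103), (97, 107, 111)]
233 [(115, 121, 124), (113, 118, 121), (116, 123, 124), (108, 112, 117), (118, 125, 126)]
234 [(113, 120, 124), (109, 116, 118), (115, 122, 124), (108, 119, 121), (113, 118, 123)]
235 [(115, 117, 123), (108, 117, 117), (110, 118, 121), (111, 118, 119), (115, 119, 125)]
236 [(119, 126, 130), (111, 117, 120), (109, 114, 114), (114, 120, 121), (110, 119, 121)]
237 [(116, 124, 126), (107, 114, 116), (113, 118, 121), (111, 119, 120), (111, 118, 122)]
238 [(115, 121, 123), (106, 111, 117), (107, 111, 117), (110, 116, 120), (112, 119, 119)]
239 [(114, 120, 124), (107, 115, 117), (112, 116, 118), (108, 114, 114), (108, 115, 119)]
240 [(110, 115, 118), (112, 119, 121), (106, 112, 114), (111, 114, 116), (105, 115, 118)]
241 [(113, 119, 122), (108, 115, 118), (109, 117, 119), (106, 110, 116), (105, 111, 117)]
242 [(113, 119, 124), (127, 132, 136), (125, 128, 135), (128, 128, 135), (108, 114, 118)]
243 [(112, 120, 119), (139, 141, 147), (140, 144, 153), (143, 144, 150), (110, 116, 118)]
244 [(112, 116, 119), (
[... 725 characters left out ...]
(37, 31, 38), (31, 27, 28), (39, 35, 35), (31, 24, 30), (43, 32, 37)]
254 [(35, 32, 38), (24, 26, 33), (30, 25, 28), (31, 23, 31), (39, 32, 35)]
255 [(21, 13, 17), (23, 23, 24), (32, 21, 28), (32, 35, 32), (26, 25, 21)]
[(298, 119), (299, 119), (300, 118), (301, 118), (302, 116), (303, 116), (304, 119), (305, 138), (306, 148), (307, 145), (308, 147), (309, 147), (310, 142), (311, 147), (312, 150), (313, 152), (314, 148), (315, 143), (316, 150), (317, 147), (318, 145), (319, 147), (320, 147), (321, 146), (322, 147), (323, 148), (324, 144), (325, 143), (326, 146), (327, 146), (328, 149), (329, 151), (330, 149), (331, 153), (332, 153), (333, 146), (334, 145), (335, 138), (336, 135), (337, 123)]
```

```bash
python3 -m inch '[[[0,20,1,0,0,0,0],[0,16.8,1,0,0,0,0],[0,0,0,10,0,0,0],[0,0,0,10,0,0,0],[0,0,0,7,0,0,0],[0,0,0,4,0,0,0],[0,0,0,0,0,0,0],[0,0,0,0,0,0,0]]]'; python3 t.py
python3 -m inch '[[[0,0,0,2,0,0,0],[0,0,0,2,0,0,0],[0,0,0,0,0,0,0]]]'; python3 t.py
```

```text
time: 44.25
ee_pos: [0.5647, -0.0553, 0.173]
tcp_rot: [179.9, -0.3, 90.5]
wrist_force: [0.0, -0.8, -1.6]
opening: 0.025
grasp_force: 80.3
44.25 [ 0.5647 -0.0553  0.173 ] [179.9  -0.3  90.5] F [ 0.  -0.8 -1.6] T [ 0.05  -0.012  0.042]
time: 44.62
ee_pos: [0.5645, -0.0551, 0.1685]
tcp_rot: [180.0, -0.3, 90.5]
wrist_force: [0.6, -1.3, -0.6]
opening: 0.0252
grasp_force: 80.3
44.62 [ 0.5645 -0.0551  0.1685] [180.   -0.3  90.5] F [ 0.6 -1.3 -0.6] T [-0.004 -0.015 -0.01 ]
```

```bash
python3 -m inch '[[[0,0,0,3,0,0,0],[0,0,0,1.5,0,0,0],[0,0,0,0,0,0,0]]]'; python3 t.py
python3 -m inch '[[[0,0,0,0,0,0,10],[0,0,0,0,0,0,10],[0,0,0,0,0,0,10],[0,0,0,0,0,0,0]]]';python3 t.py
python3 -m inch '[[[0,0,0,0,0,0,10],[0,0,0,0,0,0,10],[0,0,0,0,0,0,10],[0,0,0,0,0,0,10],[0,0,0,0,0,0,5],[0,0,0,0,0,0,0]]]';python3 t.py
```

```text
time: 45.0
ee_pos: [0.5645, -0.055, 0.164]
tcp_rot: [180.0, -0.3, 90.5]
wrist_force: [0.3, -0.2, -1.4]
opening: 0.0252
grasp_force: 80.3
45.0 [ 0.5645 -0.055   0.164 ] [180.   -0.3  90.5] F [ 0.3 -0.2 -1.4] T [-0.029  0.008  0.018]
time: 45.5
ee_pos: [0.5646, -0.0553, 0.1642]
tcp_rot: [-179.9, -0.2, 60.6]
wrist_force: [0.2, -1.4, -2.4]
opening: 0.0252
grasp_force: 80.2
45.5 [ 0.5646 -0.0553  0.1642] [-179.9   -0.2   60.6] F [ 0.2 -1.4 -2.4] T [-0.488  0.028  0.024]
time: 46.25
ee_pos: [0.5647, -0.0554, 0.1643]
tcp_rot: [-179.8, -0.1, 15.8]
wrist_force: [1.8, -1.4, -2.4]
opening: 0.0254
grasp_force: 80.2
46.25 [ 0.5647 -0.0554  0.1643] [-1.798e+02 -1.000e-01  1.580e+01] F [ 1.8 -1.4 -2.4] T [-0.868 -0.338  0.062]
```

```bash
python3 -m inch '[[[0,0,0,0,0,0,6],[0,0,0,0,0,0,6],[0,0,0,0,0,0,5],[0,0,0,0,0,0,0]]]';python3 t.py
python3 -m inch '[[[0,0,0,0,0,0,2],[0,0,0,0,0,0,0]]]';python3 t.py
python3 -m inch '[[[0,0,0,0,0,0,2],[0,0,0,0,0,0,0]]]';python3 t.py
```

```text
time: 46.75
ee_pos: [0.5647, -0.0554, 0.1643]
tcp_rot: [-179.8, -0.1, -1.2]
wrist_force: [1.3, -4.2, -2.6]
opening: 0.0251
grasp_force: 80.2
46.75 [ 0.5647 -0.0554  0.1643] [-1.798e+02 -1.000e-01 -1.200e+00] F [ 1.3 -4.2 -2.6] T [-1.098 -0.411  0.046]
time: 47.0
ee_pos: [0.5647, -0.0553, 0.1643]
tcp_rot: [-179.7, -0.0, -3.4]
wrist_force: [2.0, -4.6, -2.4]
opening: 0.0254
grasp_force: 80.2
47.0 [ 0.5647 -0.0553  0.1643] [-179.7   -0.    -3.4] F [ 2.  -4.6 -2.4] T [-1.334 -0.524  0.066]
time: 47.25
ee_pos: [0.5646, -0.0552, 0.1643]
tcp_rot: [-179.7, -0.0, -5.5]
wrist_force: [2.4, -4.2, -2.3]
opening: 0.0255
grasp_force: 80.2
47.25 [ 0.5646 -0.0552  0.1643] [-179.7   -0.    -5.5] F [ 2.4 -4.2 -2.3] T [-1.453 -0.508  0.044]
```

```bash
python3 -m inch '[[[0,0,0,0,0,0,1.5],[0,0,0,0,0,0,0]]]';python3 t.py
python3 -m inch '[[[0,0,0,0,0,0,1],[0,0,0,0,0,0,0]]]';python3 t.py
python3 - <<'E'
from h import *
import m
E
```

```text
time: 47.5
ee_pos: [0.5646, -0.0602, 0.1645]
tcp_rot: [-179.3, -0.1, -6.4]
wrist_force: [4.5, 2.7, -2.4]
opening: 0.0256
grasp_force: 80.3
47.5 [ 0.5646 -0.0602  0.1645] [-1.793e+02 -1.000e-01 -6.400e+00] F [ 4.5  2.7 -2.4] T [ 0.556 -1.503  0.039]
time: 47.75
ee_pos: [0.5648, -0.0643, 0.1647]
tcp_rot: [-179.0, -0.2, -6.9]
wrist_force: [8.6, 4.2, -2.8]
opening: 0.025
grasp_force: 80.3
47.75 [ 0.5648 -0.0643  0.1647] [-179.    -0.2   -6.9] F [ 8.6  4.2 -2.8] T [ 1.276 -2.329  0.035]
wrist tip exp [319.8063 243.6532]
[ 266  209   74   45 1859] [ 0.578  -0.0535] [ 0.5637 -0.0788] [ 0.5917 -0.0283] rect ((578.517578125, -52.96950149536133), (21.664649963378906, 49.6669807434082), 10.162836074829102)
driver 0.72 [315.6, 245.4] [ 0.5638 -0.0612  0.0707]
slot_a 0.68 [304.1, 243.3] [ 0.5651 -0.0529  0.067 ]
top tip exp [304.51   211.7074]
driver 0.82 [469.4, 237.5] [ 0.5009 -0.4278  0.0707]
driver 0.81 [483.4, 182.1] [ 0.6247 -0.4655  0.0707]
driver 0.59 [388.1, 327.1] [ 0.3091 -0.2422  0.0707]
driver 0.19 [172.3, 215.4] [0.5616 0.2313 0.0707]
scene tip exp [335.1007 266.3456]
[344 237  12  13  87] [ 0.5004 -0.0504] [ 0.4775 -0.0594] [ 0.5186 -0.0404] rect ((498.78826904296875, -48.30174255371094), (17.201475143432617, 42.06587600708008), 81.862548828125)
[326 256  28  19 304] [ 0.5687 -0.0502] [ 0.5375 -0.0781] [ 0.5914 -0.0284] rect ((568.2080078125, -50.116519927978516), (44.262699127197266, 55.34773635864258), 59.4679069519043)
driver 0.9 [339.9, 262.3] [ 0.5512 -0.0584  0.0707]
driver 0.86 [170.5, 228.8] [ 0.545  -0.4125  0.0707]
driver 0.7 [125.1, 269.2] [ 0.6785 -0.438   0.0707]
driver 0.53 [286.9, 193.1] [ 0.3608 -0.2258  0.0707]
slot_a 0.73 [342.7, 244.7] [ 0.4949 -0.0668  0.067 ]
slot_a 0.73 [338.1, 268.2] [ 0.5643 -0.0586  0.067 ]
slot_a 0.35 [335.8, 285.5] [ 0.6108 -0.051   0.067 ]
```

Selector B's half now reads 10.2° across, so it is at its stop too. I'll back off, lift, and compare both.

```bash
python3 -m inch '[[[0,0,0,0,0,0,-5],[0,0,0,0,0,0,-5],[0,0,0,0,0,0,0],[0,0,0,-5,0,0,0],[0,0,0,-15,0,0,0],[0,0,0,-20,0,0,0],[0,0,0,-20,0,0,0],[0,0,0,0,0,0,0]]]';python3 t.py
python3 m.py | sed -n 1,8p; python3 -c "
from h import *
print(bot.get_obs()['q']); go(.5639,-.2249,.2211)"
```

```text
time: 49.2
ee_pos: [0.5636, -0.0664, 0.2262]
tcp_rot: [-179.2, -0.3, 3.0]
wrist_force: [0.2, 0.7, -2.5]
opening: 0.0252
grasp_force: 80.6
49.2 [ 0.5636 -0.0664  0.2262] [-179.2   -0.3    3. ] F [ 0.2  0.7 -2.5] T [-0.01  -0.026 -0.005]
wrist tip exp [319.1773 244.0138]
[ 276  191   59   31 1273] [ 0.5776 -0.0529] [ 0.5633 -0.0782] [ 0.5913 -0.0287] rect ((578.3355102539062, -52.68472671508789), (21.87483024597168, 49.633636474609375), 10.38078498840332)
[ 279  221   59   28 1033] [ 0.5536 -0.0571] [ 0.5394 -0.0821] [ 0.566  -0.0316] rect ((551.5337524414062, -57.82822036743164), (21.40635108947754, 49.49485778808594), 10.616127014160156)
driver 0.7 [317.4, 244.3] [ 0.5633 -0.0652  0.1322]
slot_a 0.6 [305.8, 213.7] [ 0.5685 -0.0539  0.067 ]
top tip exp [304.3157 207.8426]
driver 0.83 [483.5, 179.8] [ 0.6164 -0.4427  0.1322]
driver 0.72 [388.2, 327.5] [ 0.3153 -0.2334  0.1322]
[ -7.11346805   7.22888384  11.68454315  94.5035848    0.75196567
 169.86487321]
delta mm tool: [ -7.5 158.2   2.7]
```

```bash
python3 -m inch '[[[0,0,30,0,0,0,0],[0,0,20,0,0,0,-10],[0,0,0,0,0,0,-10],[0,0,0,0,0,0,-10],[0,0,0,0,0,0,-10],[0,0,0,0,0,0,-10],[0,0,0,0,0,0,-10],[0,0,0,0,0,0,-5]]]'; python3 t.py
cat > b.py <<'E'
from h import *
np.set_printoptions(precision=4,suppress=True)
W=cam('wrist'); h=cv2.cvtColor(W['pixels'],cv2.COLOR_RGB2HSV)
cv2.imwrite('pics/bm.png',W['pixels'][:,:,::-1])
for nm,m,z in [('blue',(h[...,0]>105)&(h[...,0]<125)&(h[...,1]>150),.06),('orange',(h[...,0]>4)&(h[...,0]<14)&(h[...,1]>200)&(h[...,2]>120),.077)]:
    k,l,s,ce=cv2.connectedComponentsWithStats(m.astype(np.uint8))
    for i in range(1,k):
        if s[i][4]>25:
            X=np.array([at(W,q,z)[:2] for q in np.argwhere(l==i)[:,::-1]]); print(nm,s[i],X.mean(0),cv2.minAreaRect((X*1000).astype(np.float32)))
E
python3 b.py
```

```text
time: 50.65
ee_pos: [0.5658, -0.1165, 0.2234]
tcp_rot: [-179.8, -0.7, 68.3]
wrist_force: [0.3, -0.6, -1.3]
opening: 0.0251
grasp_force: 80.6
50.65 [ 0.5658 -0.1165  0.2234] [-179.8   -0.7   68.3] F [ 0.3 -0.6 -1.3] T [-0.     0.009 -0.009]
blue [254 103  14  19  77] [ 0.5566 -0.0138] ((556.5889282226562, -13.888404846191406), (3.1414237022399902, 14.92952823638916), 9.961179733276367)
blue [187 151  14  17  68] [ 0.4877 -0.0267] ((487.6959228515625, -26.83127784729004), (3.193053722381592, 14.624285697937012), 10.651294708251953)
blue [311 190  11  16  61] [ 0.5723 -0.0964] ((572.229736328125, -96.39500427246094), (3.0522916316986084, 15.065276145935059), 10.477485656738281)
blue [246 231  12  15  57] [ 0.5033 -0.1092] ((503.18377685546875, -109.42398071289062), (3.4216909408569336, 14.679774284362793), 8.381376266479492)
orange [ 275  120   48   62 1432] [ 0.5771 -0.0522] ((578.2009887695312, -52.53424835205078), (21.200458526611328, 49.959041595458984), 10.66917896270752)
orange [ 253  134   49   61 1386] [ 0.5523 -0.0569] ((551.2816772460938, -57.6439208984375), (21.32189178466797, 49.86644744873047), 10.722970008850098)
orange [ 204  169   49   57 1289] [ 0.5085 -0.0652] ((509.549072265625, -65.58827209472656), (21.41391372680664, 50.0211296081543), 10.747087478637695)
orange [ 185  181   49   57 1187] [ 0.4837 -0.0698] ((482.8775329589844, -70.4892349243164), (20.85778045654297, 49.60956573486328), 10.316646575927734)
```

Panel yaw by the blue marks is 10.6° and both selectors sit at 10.5–10.7°, so both are at chill. Now the driver goes back to its stand.

```bash
python3 -m inch '[[[0,-30,10,0,0,0,0],[0,-40,15,0,0,0,0],[0,-31,13,0,0,0,0],[0,0,0,0,0,0,0],[0,0,0,0,0,0,0]]]'; python3 t.py
python3 - <<'E'
from h import *
np.set_printoptions(precision=4,suppress=True)
W=cam('wrist'); o=bot.get_obs(); tz=o['ee_pos'][2]-.094
print('old hole',at(W,(316.3,222.2),.066), 'tip exp',proj(W,[*o['ee_pos'][:2],tz]))
for t,z in [('driver',tz),('stand_mouth',.066)]:
    for r in finder.mark_of('wrist',t): print(t,round(r['conf'],2),r['position'],at(W,r['position'],z))
x,y=proj(W,[*o['ee_pos'][:2],tz]).astype(int)
cv2.imwrite('pics/s1.png',cv2.resize(W['pixels'][y-70:y+80,x-100:x+100,::-1],(800,600),interpolation=2)); print(x-100,y-70)
E
```

```text
time: 51.32
ee_pos: [0.5632, -0.2241, 0.222]
tcp_rot: [-179.8, -0.7, 68.0]
wrist_force: [-0.2, -0.2, -0.9]
opening: 0.0253
grasp_force: 80.6
51.33 [ 0.5632 -0.2241  0.222 ] [-179.8   -0.7   68. ] F [-0.2 -0.2 -0.9] T [-0.021  0.016  0.052]
old hole [ 0.5625 -0.223   0.066 ] tip exp [317.2243 245.4322]
driver 0.86 [111.2, 316.5] [ 0.3958 -0.218   0.1282]
driver 0.63 [319.2, 243.6] [ 0.5651 -0.2229  0.1282]
217 175
```

View pics/s1.png

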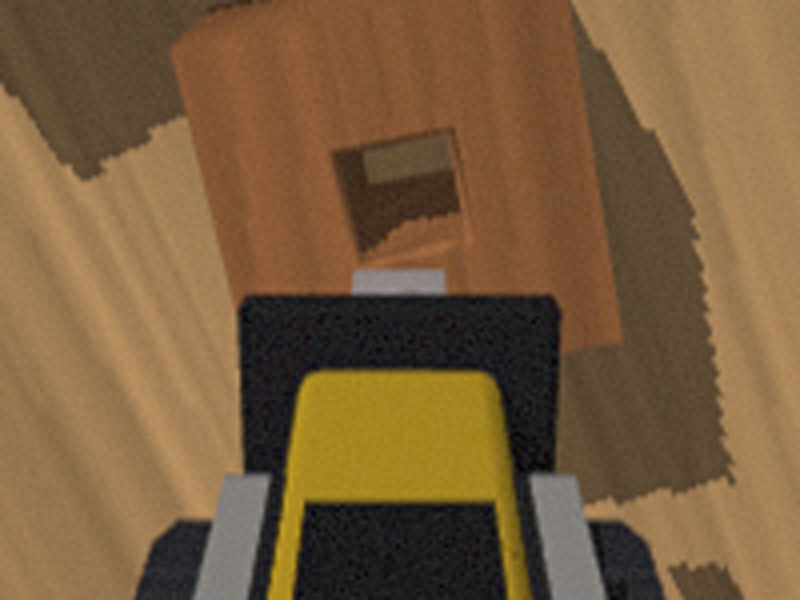

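The crop shows the hole mouth centred at (404,197) with the blade at (398,281), so it lines up within about 1 mm of straight down. I'll insert it.

```bash
python3 -m inch '[[[0,-1,0,20,0,0,0],[0,0,0,25,0,0,0],[0,0,0,12,0,0,0],[0,0,0,8,0,0,0],[0,0,0,0,0,0,0]]]'; python3 t.py
python3 -m inch '[[[0,0,0,15,0,0,0],[0,0,0,15,0,0,0],[0,0,0,0,0,0,0]]]'; python3 t.py
```

```text
time: 52.1
ee_pos: [0.563, -0.2242, 0.1572]
tcp_rot: [-179.8, -0.7, 68.0]
wrist_force: [-0.1, 0.6, -1.2]
opening: 0.0253
grasp_force: 80.6
52.1 [ 0.563  -0.2242  0.1572] [-179.8   -0.7   68. ] F [-0.1  0.6 -1.2] T [-0.011 -0.026 -0.047]
time: 52.48
ee_pos: [0.5622, -0.2237, 0.1252]
tcp_rot: [-179.6, -0.7, 68.0]
wrist_force: [0.3, 0.1, -1.2]
opening: 0.0251
grasp_force: 80.6
52.48 [ 0.5622 -0.2237  0.1252] [-179.6   -0.7   68. ] F [ 0.3  0.1 -1.2] T [ 0.032 -0.003 -0.034]
```

```bash
python3 -m inch '[[[0,0,0,13,0,0,0],[0,0,0,8,0,0,0],[0,0,0,3,0,0,0],[0,0,0,0,0,0,0]]]'; python3 t.py
python3 -m inch '[[[0,0,0,1.5,0,0,0],[0,0,0,0,0,0,0]]]'; python3 t.py
```

```text
time: 52.98
ee_pos: [0.563, -0.2237, 0.103]
tcp_rot: [-179.8, -0.7, 68.0]
wrist_force: [0.8, 0.7, -0.4]
opening: 0.0251
grasp_force: 80.6
52.98 [ 0.563  -0.2237  0.103 ] [-179.8   -0.7   68. ] F [ 0.8  0.7 -0.4] T [ 0.016 -0.015  0.049]
time: 53.22
ee_pos: [0.5632, -0.2238, 0.1018]
tcp_rot: [-179.8, -0.7, 68.0]
wrist_force: [-0.5, 0.0, -1.9]
opening: 0.0252
grasp_force: 80.6
53.23 [ 0.5632 -0.2238  0.1018] [-179.8   -0.7   68. ] F [-0.5  0.  -1.9] T [ 0.04  -0.019  0.013]
```

```bash
python3 -m inch '[[[0,0,0,1.5,0,0,0],[0,0,0,1.5,0,0,0],[0,0,0,0,0,0,0]]]'; python3 t.py
python3 -m inch '[[[0,0,0,0.7,0,0,0],[0,0,0,0,0,0,0]]]'; python3 t.py
```

```text
time: 53.6
ee_pos: [0.5631, -0.2237, 0.0986]
tcp_rot: [-179.8, -0.7, 68.0]
wrist_force: [-0.4, 0.3, -1.3]
opening: 0.0251
grasp_force: 80.8
53.6 [ 0.5631 -0.2237  0.0986] [-179.8   -0.7   68. ] F [-0.4  0.3 -1.3] T [-0.009 -0.016 -0.044]
time: 53.85
ee_pos: [0.5631, -0.2237, 0.0984]
tcp_rot: [-179.8, -0.7, 68.0]
wrist_force: [-1.0, 1.8, 3.5]
opening: 0.0248
grasp_force: 81.1
53.85 [ 0.5631 -0.2237  0.0984] [-179.8   -0.7   68. ] F [-1.   1.8  3.5] T [ 0.134  0.386 -0.015]
```

The guard is seated with light contact, so I release the driver, rise, turn the wrist back for the knob and check.

```bash
python3 -m inch '[[[30,0,0,0,0,0,0],[45,0,0,0,0,0,0],[70,0,0,0,0,0,0],[100,0,0,0,0,0,0],[100,0,0,0,0,0,0],[100,0,0,-20,0,0,0],[100,0,0,-40,0,0,0],[100,0,0,-50,0,0,0]]]' 60
python3 -m inch '[[[100,40,0,-30,0,0,-10],[100,30,0,0,0,0,-10],[100,0,0,0,0,0,-10],[100,0,0,0,0,0,-10],[100,0,0,0,0,0,-10],[100,0,0,0,0,0,-10],[100,0,0,0,0,0,-10],[100,0,0,0,0,0,-10]]]'
python3 -m inch '[[[100,0,0,0,0,0,-10],[100,0,0,0,0,0,-10],[100,0,0,0,0,0,-10],[100,0,0,0,0,0,-7],[100,0,0,0,0,0,0]]]'; python3 t.py
python3 - <<'E'
from h import *
np.set_printoptions(precision=4,suppress=True)
go(.600,-.04,.2); print(bot.get_obs()['q'])
for n in ('top','scene'):
    C=cam(n); h=cv2.cvtColor(C['pixels'],cv2.COLOR_RGB2HSV)
    for z,q in ((.154,'top'),): print(n,'exp handle top',proj(C,[.563,-.2245,.154]),'mid',proj(C,[.563,-.2245,.115]))
    m=((abs(h[...,0].astype(int)-25)<5)&(h[...,1]>190)&(h[...,2]>120)).astype(np.uint8)
    k,l,s,ce=cv2.connectedComponentsWithStats(m); print([(list(map(int,s[i])),ce[i]) for i in range(1,k) if s[i][4]>25])
    for t,z in [('driver',.004),('knob_top',.1)]:
        for r in finder.mark_of(n,t): print(t,round(r['conf'],2),r['position'],at(C,r['position'],z))
E
```

```text
time: 54.85
ee_pos: [0.5624, -0.2249, 0.2083]
tcp_rot: [-179.7, -0.7, 68.0]
wrist_force: [0.3, -1.0, -0.2]
opening: 0.0856
grasp_force: 0.0
time: 55.85
ee_pos: [0.5841, -0.1591, 0.2388]
tcp_rot: [179.3, -0.3, 148.4]
wrist_force: [1.2, -0.4, -0.0]
opening: 0.0851
grasp_force: 0.0
time: 56.48
ee_pos: [0.5841, -0.159, 0.2388]
tcp_rot: [179.3, 0.2, -175.0]
wrist_force: [0.9, -1.4, 0.7]
opening: 0.0851
grasp_force: 0.0
56.48 [ 0.5841 -0.159   0.2388] [ 179.3    0.2 -175. ] F [ 0.9 -1.4  0.7] T [-0.026 -0.     0.01 ]
delta mm tool: [-26.2 117.2  38.8]
[-15.5797  13.1663  20.1652  97.1158   0.7391 -20.5525]
top exp handle top [381.4717 205.0712] mid [378.9957 208.1036]
[]
driver 0.74 [469.7, 239.8] [ 0.5011 -0.451   0.004 ]
driver 0.65 [481.1, 181.5] [ 0.6406 -0.4854  0.004 ]
knob_top 0.72 [296.3, 173.5] [ 0.6449 -0.0486  0.1   ]
scene exp handle top [251.9097 216.1867] mid [253.3742 232.7674]
[([244, 211, 21, 44, 324], array([256.4846, 230.0833])), ([466, 229, 9, 9, 29], array([470.3793, 233.4828]))]
driver 0.84 [169.5, 229.7] [ 0.474  -0.4622  0.004 ]
driver 0.84 [287.3, 193.2] [ 0.2697 -0.2569  0.004 ]
driver 0.81 [125.7, 265.4] [ 0.6055 -0.4941  0.004 ]
driver 0.45 [481.0, 298.2] [0.5049 0.2114 0.004 ]
knob_top 0.55 [337.6, 284.6] [ 0.6415 -0.0406  0.1   ]
```

The driver is upright in its stand: the scene mask covers (244–265, 211–255), the same as at the start. On to the knob.

```bash
python3 -m inch '[[[100,-8,35,0,0,0,0],[100,-8,40,10,0,0,0],[100,-10,42,20,0,0,0],[100,0,0,9,0,0,0],[0,0,0,0,0,0,0],[0,0,0,0,0,0,0],[0,0,0,0,0,0,0],[0,0,0,0,0,0,0]]]'; python3 t.py
cat > k.py <<'E'
from h import *
import sys
np.set_printoptions(precision=4,suppress=True)
z=float(sys.argv[1]); W=cam('wrist'); cv2.imwrite('pics/k.png',W['pixels'][:,:,::-1])
p=None
for r in finder.mark_of('wrist','knob_top'):
    print(round(r['conf'],2),r['position'],at(W,r['position'],z)); p=p if p is not None else r['position']
for r in finder.outline_of('wrist','knob_top')[:1]:
    m=r['pixels']&(W['pixels'].max(2)<70); k,l,s,ce=cv2.connectedComponentsWithStats(m.astype(np.uint8)); i=1+s[1:,4].argmax()
    print(r['conf'],r['extent'],s[i])
    X=np.array([at(W,q,z)[:2] for q in np.argwhere(l==i)[:,::-1]])*1e3; print(cv2.minAreaRect(X.astype(np.float32)))
    X=X-X.mean(0); w,v=np.linalg.eigh(X.T@X); print('pca deg',np.degrees(np.arctan2(v[1,1],v[0,1])))
E
python3 k.py .1; python3 -c "
import cv2;im=cv2.imread('pics/k.png');import numpy as np
g=im.max(2);print('\n'.join(''.join('#' if a<60 else ('+' if a<110 else '.') for a in g[v,230:420:2]) for v in range(60,280,4)))"
```

```text
time: 57.78
ee_pos: [0.5999, -0.0403, 0.2018]
tcp_rot: [179.3, 0.2, -175.0]
wrist_force: [0.7, -0.2, 0.5]
opening: 0.0124
grasp_force: 0.0
57.77 [ 0.5999 -0.0403  0.2018] [ 179.3    0.2 -175. ] F [ 0.7 -0.2  0.5] T [ 0.061 -0.005 -0.011]
0.84 [309.7, 289.4] [ 0.6407 -0.04    0.1   ]
0.51 [569.0, 342.7] [0.6722 0.1764 0.1   ]
0.57 [309.8, 284.3, 39.2, 76.2] [ 297  248   24   74 1393]
((637.9105834960938, -40.97090530395508), (61.795230865478516, 17.276836395263672), 6.671883583068848)
pca deg -170.42398180266426
...++++++...........................................................................+...+..+...
...++++++.................................................................++..+.+.++++...+..+..
+++++++++.....................................+............................++..++.++++.++++++++
+++++++++.....................................++.........................+...+....+...+...+...+
++++++++++....................................##.......................++....+....+..++.+..+...
++++++++++..................++++################......................+++.+++++.++.....+.....+.
+++++++
[... 3996 characters left out ...]
............................
+...+..+++++++++++++++++++++++++++###########..................................................
.......+++++++++++++++++++++++++++###########..................................................
++++++.+++++++++++++++++++++++++++###########..................................................
+...++...+++++++++++++++++++++++++###########+.................................................
.........+++++++++++++++++++++++++###########+.................................................
......+..+++++++++++++++++++++++++###########+.................................................
.+..+.+..+++++++++++++++++++++++++###########+.................................................
```

```bash
python3 -m inch '[[[0,-21,-2,0,0,0,0],[0,-21,-2,0,0,0,0],[0,0,0,40,0,0,0],[0,0,0,35,0,0,0],[0,0,0,17,0,0,0],[0,0,0,0,0,0,0]]]'; python3 t.py
python3 -m inch '[[[0,0,0,3,0,0,0],[0,0,0,3,0,0,0],[0,0,0,2,0,0,0],[0,0,0,0,0,0,0]]]'; python3 t.py
```

```text
time: 58.68
ee_pos: [0.6416, -0.0388, 0.1088]
tcp_rot: [179.3, 0.1, -175.0]
wrist_force: [1.1, 0.1, 0.8]
opening: 0.0001
grasp_force: 0.0
58.67 [ 0.6416 -0.0388  0.1088] [ 1.793e+02  1.000e-01 -1.750e+02] F [1.1 0.1 0.8] T [-0.06   0.042 -0.035]
time: 59.18
ee_pos: [0.6421, -0.0388, 0.1016]
tcp_rot: [179.3, 0.2, -175.0]
wrist_force: [-0.1, 0.1, -0.4]
opening: -0.0002
grasp_force: 0.0
59.17 [ 0.6421 -0.0388  0.1016] [ 179.3    0.2 -175. ] F [-0.1  0.1 -0.4] T [-0.05   0.001  0.035]
```

```bash
python3 -m inch '[[[0,0,0,2,0,0,0],[0,0,0,2,0,0,0],[0,0,0,2,0,0,0],[0,0,0,0,0,0,0]]]'; python3 t.py
python3 -m inch '[[[0,0,0,2,0,0,0],[0,0,0,2,0,0,0],[0,0,0,1,0,0,0],[0,0,0,0,0,0,0]]]'; python3 t.py
python3 -m inch '[[[0,0,0,1,0,0,0],[0,0,0,0,0,0,0]]]'; python3 t.py
```

```text
time: 59.68
ee_pos: [0.6422, -0.0387, 0.0955]
tcp_rot: [179.3, 0.2, -175.0]
wrist_force: [0.9, -0.8, 2.2]
opening: 0.0004
grasp_force: 1.4
59.67 [ 0.6422 -0.0387  0.0955] [ 179.3    0.2 -175. ] F [ 0.9 -0.8  2.2] T [-0.117 -0.059 -0.021]
time: 60.18
ee_pos: [0.6422, -0.0386, 0.0903]
tcp_rot: [179.3, 0.1, -175.0]
wrist_force: [0.7, -0.5, 3.2]
opening: -0.0001
grasp_force: 1.3
60.17 [ 0.6422 -0.0386  0.0903] [ 1.793e+02  1.000e-01 -1.750e+02] F [ 0.7 -0.5  3.2] T [-0.263 -0.241  0.02 ]
time: 60.42
ee_pos: [0.6423, -0.0386, 0.0901]
tcp_rot: [179.3, 0.2, -175.0]
wrist_force: [0.0, -0.1, 6.6]
opening: -0.0
grasp_force: 3.3
60.42 [ 0.6423 -0.0386  0.0901] [ 179.3    0.2 -175. ] F [ 0.  -0.1  6.6] T [-0.191  0.034  0.031]
```

```bash
python3 -m inch '[[[0,0,0,1,0,0,0],[0,0,0,0.7,0,0,0],[0,0,0,0,0,0,0]]]'; python3 t.py
python3 -m inch '[[[0,0,0,-10,0,0,0],[0,0,0,-25,0,0,0],[60,0,0,-10,0,0,0],[60,0,0,0,0,0,0],[60,0,0,0,0,0,0],[60,0,0,0,0,0,0]]]'; python3 t.py
python3 - <<'E'
from h import *
c=cam('scene'); s=[at(c,r['position'],.09) for r in finder.mark_of('scene','knob_top')]; print(s)
E
```

```text
time: 60.8
ee_pos: [0.6425, -0.0386, 0.0899]
tcp_rot: [179.3, 0.3, -175.0]
wrist_force: [-3.4, -1.7, 15.8]
opening: -0.0002
grasp_force: 7.7
60.8 [ 0.6425 -0.0386  0.0899] [ 179.3    0.3 -175. ] F [-3.4 -1.7 15.8] T [-0.243  0.737 -0.011]
time: 61.55
ee_pos: [0.6417, -0.0391, 0.1318]
tcp_rot: [179.3, 0.1, -175.0]
wrist_force: [0.0, -0.1, 1.5]
opening: 0.051
grasp_force: 0.0
61.55 [ 0.6417 -0.0391  0.1318] [ 1.793e+02  1.000e-01 -1.750e+02] F [ 0.  -0.1  1.5] T [-0.023  0.015 -0.038]
[array([ 0.64897929, -0.03361551,  0.09      ]), array([0.478333  , 0.01346296, 0.09      ]), array([0.60890543, 0.19989151, 0.09      ])]
```

```bash
python3 -m inch '[[[60,0,0,20,0,0,-2.5],[60,0,0,25,0,0,0],[60,0,0,12,0,0,0],[60,0,0,5,0,0,0],[60,0,0,0,0,0,0],[30,0,0,0,0,0,0],[0,0,0,0,0,0,0],[0,0,0,0,0,0,0]]]' 40; python3 t.py
python3 -m inch '[[[0,0,0,0,0,0,0],[0,0,0,0,0,0,0],[0,0,0,0,0,0,0]]]'; python3 t.py
```

```text
time: 62.65
ee_pos: [0.643, -0.0402, 0.0721]
tcp_rot: [179.5, 0.3, -172.6]
wrist_force: [0.3, -9.2, 3.5]
opening: 0.0173
grasp_force: 41.0
62.65 [ 0.643  -0.0402  0.0721] [ 179.5    0.3 -172.6] F [ 0.3 -9.2  3.5] T [-1.785 -0.131 -0.048]
time: 63.02
ee_pos: [0.6429, -0.0402, 0.0721]
tcp_rot: [179.5, 0.3, -172.6]
wrist_force: [1.7, -8.0, 3.0]
opening: 0.0168
grasp_force: 41.0
63.02 [ 0.6429 -0.0402  0.0721] [ 179.5    0.3 -172.6] F [ 1.7 -8.   3. ] T [-1.793 -0.049 -0.055]
```

```bash
python3 -m inch '[[[0,0,-1.2,0,0,0,0],[0,0,0,0,0,0,0]]]'; python3 t.py
python3 -m inch '[[[0,0,0,0,0,0,10],[0,0,0,0,0,0,10],[0,0,0,0,0,0,10],[0,0,0,0,0,0,0]]]'; python3 t.py
python3 -m inch '[[[0,0,0,0,0,0,10],[0,0,0,0,0,0,10],[0,0,0,0,0,0,10],[0,0,0,0,0,0,10],[0,0,0,0,0,0,0]]]'; python3 t.py
```

```text
time: 63.28
ee_pos: [0.643, -0.0404, 0.0721]
tcp_rot: [179.4, 0.3, -172.5]
wrist_force: [-0.3, -4.6, 5.6]
opening: 0.0172
grasp_force: 41.2
63.27 [ 0.643  -0.0404  0.0721] [ 179.4    0.3 -172.5] F [-0.3 -4.6  5.6] T [-0.911  0.1   -0.047]
time: 63.78
ee_pos: [0.6432, -0.0404, 0.0721]
tcp_rot: [179.3, -0.0, 157.3]
wrist_force: [0.1, -5.0, 4.6]
opening: 0.0172
grasp_force: 41.1
63.77 [ 0.6432 -0.0404  0.0721] [179.3  -0.  157.3] F [ 0.1 -5.   4.6] T [-1.001 -0.27  -0.108]
time: 64.4
ee_pos: [0.6434, -0.0405, 0.0722]
tcp_rot: [179.5, -0.4, 117.3]
wrist_force: [0.9, -6.1, 5.0]
opening: 0.0171
grasp_force: 40.7
64.4 [ 0.6434 -0.0405  0.0722] [179.5  -0.4 117.3] F [ 0.9 -6.1  5. ] T [-1.221 -0.486 -0.066]
```

```bash
python3 -m inch '[[[0,0,0,0,0,0,7],[0,0,0,0,0,0,7],[0,0,0,0,0,0,0]]]'; python3 t.py
python3 -m inch '[[[0,0,0,0,0,0,3],[0,0,0,0,0,0,0]]]'; python3 t.py
python3 -m inch '[[[0,0,0,0,0,0,2],[0,0,0,0,0,0,0]]]'; python3 t.py
python3 -m inch '[[[0,0,0,0,0,0,2],[0,0,0,0,0,0,0]]]'; python3 t.py
```

```text
time: 64.78
ee_pos: [0.6433, -0.0406, 0.0721]
tcp_rot: [179.6, -0.6, 103.4]
wrist_force: [1.3, -5.8, 5.1]
opening: 0.0172
grasp_force: 40.7
64.78 [ 0.6433 -0.0406  0.0721] [179.6  -0.6 103.4] F [ 1.3 -5.8  5.1] T [-1.373 -0.458 -0.024]
time: 65.03
ee_pos: [0.6434, -0.0406, 0.0721]
tcp_rot: [179.6, -0.6, 100.5]
wrist_force: [2.4, -5.9, 4.9]
opening: 0.017
grasp_force: 40.6
65.03 [ 0.6434 -0.0406  0.0721] [179.6  -0.6 100.5] F [ 2.4 -5.9  4.9] T [-1.332 -0.49   0.073]
time: 65.28
ee_pos: [0.6434, -0.0406, 0.0721]
tcp_rot: [179.7, -0.6, 98.5]
wrist_force: [0.8, -6.0, 4.4]
opening: 0.017
grasp_force: 41.1
65.28 [ 0.6434 -0.0406  0.0721] [179.7  -0.6  98.5] F [ 0.8 -6.   4.4] T [-1.548 -0.54   0.6  ]
time: 65.53
ee_pos: [0.6433, -0.0403, 0.0722]
tcp_rot: [179.7, -0.6, 96.5]
wrist_force: [-0.1, -4.9, 4.6]
opening: 0.0174
grasp_force: 47.5
65.53 [ 0.6433 -0.0403  0.0722] [179.7  -0.6  96.5] F [-0.1 -4.9  4.6] T [-1.311 -0.35   0.945]
```

Torque rose to 0.95 N m, so the knob is at its stop. I ease off, release, rise and check everything.

```bash
python3 -m inch '[[[0,0,0,0,0,0,-2],[0,0,0,0,0,0,-1],[0,0,0,0,0,0,0]]]'; python3 t.py
python3 -m inch '[[[22,0,0,0,0,0,0],[26,0,0,0,0,0,0],[30,0,0,0,0,0,0],[35,0,0,0,0,0,0],[35,0,0,-10,0,0,0],[35,0,0,-30,0,0,0],[35,0,0,-50,0,0,0],[35,-40,0,-40,0,0,0]]]'
python3 -m inch '[[[35,-30,0,0,0,0,0],[35,0,0,0,0,0,0],[35,0,0,0,0,0,0]]]'; python3 t.py
python3 b.py; python3 k.py .09
python3 - <<'E'
from h import *
np.set_printoptions(precision=3,suppress=True)
for n in ('top','scene'):
    C=cam(n)
    for t,z in [('bottle1',.018),('pet',0),('opener',0),('box',0),('knob_top',.09)]:
        for r in finder.mark_of(n,t)[:4]: print(n,t,round(r['conf'],2),np.round(r['position']),at(C,r['position'],z))
    for p in [(.572,.244,.018),(.558,.155,.018),(.467,.168,.018)]: print(proj(C,p),end=' ')
E
```

```text
time: 65.9
ee_pos: [0.6432, -0.0403, 0.0722]
tcp_rot: [179.7, -0.6, 99.5]
wrist_force: [1.4, -4.9, 5.1]
opening: 0.0172
grasp_force: 41.1
65.9 [ 0.6432 -0.0403  0.0722] [179.7  -0.6  99.5] F [ 1.4 -4.9  5.1] T [-1.103 -0.272  0.205]
time: 66.9
ee_pos: [0.6489, -0.0791, 0.2035]
tcp_rot: [179.7, -0.7, 99.7]
wrist_force: [0.9, 0.5, 0.9]
opening: 0.0296
grasp_force: 0.0
time: 67.28
ee_pos: [0.6535, -0.1099, 0.1999]
tcp_rot: [179.8, -0.7, 99.5]
wrist_force: [-0.4, 0.6, -0.3]
opening: 0.0298
grasp_force: 0.0
67.28 [ 0.6535 -0.1099  0.1999] [179.8  -0.7  99.5] F [-0.4  0.6 -0.3] T [-0.003 -0.034  0.025]
blue [204  73   7  23 108] [ 0.5564 -0.0138] ((556.485595703125, -13.929168701171875), (3.497915744781494, 14.985810279846191), 10.476521492004395)
blue [109  75   9  23 114] [ 0.4875 -0.0268] ((487.5427551269531, -26.87214469909668), (3.720487117767334, 15.001712799072266), 10.132648468017578)
blue [217 187   6  19  81] [ 0.572  -0.0962] ((571.9677124023438, -96.08723449707031), (3.4782562255859375, 14.796100616455078), 10.411430358886719)
blue [130 190   8  18  82] [ 0.5031 -0.1094] ((503.
[... 843 characters left out ...]
31234741211), (17.529027938842773, 54.31399917602539), 10.217007637023926)
pca deg 100.7583892777938
top bottle1 0.91 [210. 219.] [0.559 0.161 0.018]
top bottle1 0.82 [205. 258.] [0.468 0.171 0.018]
top pet 0.64 [166. 148.] [0.737 0.274 0.   ]
top box 0.95 [379. 145.] [ 0.737 -0.245  0.   ]
[174.711 214.291] [212.324 219.53 ] [206.403 258.32 ] scene pet 0.6 [511. 406.] [0.737 0.275 0.   ]
scene pet 0.31 [476. 304.] [0.518 0.203 0.   ]
scene opener 0.87 [388. 241.] [0.376 0.007 0.   ]
scene opener 0.23 [256. 252.] [ 0.49  -0.255  0.   ]
scene box 0.91 [214. 344.] [ 0.747 -0.238  0.   ]
scene knob_top 0.88 [338. 289.] [ 0.643 -0.04   0.09 ]
[498.289 321.427] [449.589 306.497] [461.09  275.824]
```

Run:
```python
from h import *
for n in ('top','scene'):
    C=cam(n)
    for nm,x,y in (('silver',.572,.246),('gold',.558,.156),('red',.467,.170)):
        u,v=proj(C,(x,y,.196)).astype(int); print(n,nm,(u,v),C['pixels'][v-2:v+3,u-2:u+3].reshape(-1,3).mean(0).round())
    print([np.round(r['extent']) for r in finder.outline_of(n,'bottle1')][:4])
```

```text
top silver (np.int64(142), np.int64(201)) [144. 141. 141.]
top gold (np.int64(188), np.int64(207)) [155. 120.  59.]
top red (np.int64(180), np.int64(254)) [115.  24.  21.]
[array([161., 213.,  50.,  30.]), array([196., 256.,  44.,  28.]), array([204., 217.,  43.,  31.])]
scene silver (np.int64(520), np.int64(246)) [164. 159. 154.]
scene gold (np.int64(465), np.int64(231)) [179. 132.  33.]
scene red (np.int64(477), np.int64(202)) [140.  15.   9.]
[array([456., 259.,  37.,  68.]), array([509., 277.,  42.,  73.])]
```

All three caps show the right colour at their expected pixels in both cameras, so I hand in.

```bash
python3 -c "
from workcell import bot
print(bot.job_done())"
```

```text
the job is handed in; nothing more can be done
None
```

The job is done and handed in after about 67 s of the 192 s allowed: all three brown bottles stand in their own crate slots, both selectors are at chill, the screwdriver is back upright in its stand, and the knob is pushed in and locked (the hand-in call returned no verdict).

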